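Screen the polished blanks out of the tumbling chips and lay them out

ROBOT

A 6-joint arm with a two-finger parallel gripper is mounted at the origin on a cart in front of the work surface, level with it; the furniture and walls round the work are solid. World frame = base frame: x ahead of the robot, y to its left, z up, the work surface at z = 0. Lengths are in m, angles in degrees, forces in N, time in s.
With the tool pointing down it reaches from about 0.4 to 0.825 m from the base axis. Payload 7 kg.
Tool frame: the origin (TCP) lies at the very end of the fingers, on their centre line; the grasp point (between the pads) lies 19 mm behind it (ctrl.grip_point_offset is the distance from the TCP to the grasp point, in m); x points along the fingers, z is the direction in which the jaws open and shut, and the axes are right-handed (so a half turn about x gives the same grasp; the last joint's range is limited). The gripper opens to 88 mm and grips with 3 to 60 N. Pads are 19 mm wide; open, the fingers measure 130 mm over their backs; the gripper's body (78 mm by 193 mm) begins 47 mm behind the grasp point.
Start: joints at [92.309, 20.546, 0.682, 0, -70.136, -16.507], TCP at [0.166, 0.654, 0.227] pointing down, gripper open.
Joint ranges: [-176.03, 176.03], [-82.01, 121.73], [-58.28, 71.71], [-173.87, 95.51], [-174.79, -0.11], [-173.66, 173.66]. Speed limits (degrees/s): [136.94, 136.94, 172.46, 180, 180, 180].

INTERFACE

Orientations are given as [roll, pitch, yaw] about the fixed x, y, z axes, in that order (R = Rz(yaw) Ry(pitch) Rx(roll)).
In Python, from plant import get_obs, snapshot, calibration, close_job, ctrl gives the robot as it stands.
- The arm moves only by the tool move_arm, never from a script. Its argument "commands" is a list that holds one entry, the list of rows, each a list of 4 numbers: the shift along the tool's x, y, z in cm, then the turn about the tool's x in rad. In form: [[[dx, dy, dz, spin], ...]]. A call has 1 to 8 rows; each row shifts and turns the commanded pose from where the row before left it, along the tool's axes as they then stand; what a row does not reach is not made up. A row lasts 1/10 s, in which the tool goes at most 50 mm and 8.59 degrees, less where a joint would pass 70% of its speed; a pose out of reach is approached as far as the arm can. A call with a gripper value outside its range is refused whole. "jaw" is the finger opening in cm, from 0 to 8.76, set as the call begins (left out, the last holds). The fingers move at their own pace and stop on an object; the grip force is fixed at half the most. Time passes only in rows, so rows that do not move let the fingers close. It gives the time, the measured TCP pose, the force and the opening at its end, in the units of the state.
- get_obs(): the state, without advancing time (a new reading comes with each control period).
- snapshot(name): name is "scene" or "top" or "wrist"; returns (picture, depth): 480x640x3 uint8, red, green, blue; 480x640 float32, m along the optical axis (not along the pixel's ray), 0 where there is no reading.
- calibration(name): a dict with "mtx" (3x3 intrinsics, pixels), "T" (4x4, takes a point from camera to world coordinates); the wrist camera has in their place "tool_from_camera" (4x4, takes a point from camera to tool coordinates, whose origin is the TCP and whose axes are the tool frame's). Camera axes: x right, y up, looking along -z (the intrinsics and any distortion apply to the point x, -y, -z); pixel columns grow to the right and rows downward; lengths in m; the calibration is good to about 2 mm. A picture is of the moment at which its call begins: read the wrist's pose just before it. calibration takes no time and is no camera call.
- close_job(): hands the job in, once; it reports no verdict.
The state is a dict: "clock": time; "joint_pos": joint angles; "qvel": joint speeds; "tau": joint torques, N m; "tool_pos": TCP position; "orientation": TCP orientation; "force": force on the tool from outside, world axes, zero at the start; "moment": the same for the moment, N m; "opening": finger opening in m.
Only numpy, scipy, OpenCV 4.12 (cv2) and the standard library are available. Lean on these libraries where they do the work, as an engineer would, in place of code of your own. Each camera call takes 0.05 s, during which the arm holds its last target. There are 200 camera calls.

TASK

With the wire scoop, lift all the round polished blanks out of the tumbling tub, letting the small ceramic chips fall back through the wires, and tip the blanks into the shallow metal tray; never take a blank out of the tub with the fingers. When the tub holds only chips, stand the scoop back on its rubber mat, wholly on it and upright, then lay the blanks flat in the wooden tray, one to a cell, filling both cells of the row at the thumb tab before the row behind. All chips end in the tub; do not disturb the mould strip and the eraser lying by.

Things in the scene. Friction and masses are not known exactly. Their poses are not given: they have to be found in the camera images.
- tub: fixed grey plastic open tub on 13 mm feet, 242 x 140 mm, rim at z = 60 mm. Origin 13 mm above the bench, under its middle, z up. Inside 120 mm wide (y -60..60). Flat floor at z = 5 mm from x = -40 to x = 110 mm, where an upright end wall stands; at the -x end (towards the robot) a smooth 38 degree ramp rises from the floor at x = -40 to the rim at x = -110, z = 60 mm; blanks slide down it
- scoop: wire scoop, about 0.25 kg: six steel tines of 4 mm wire, 17 mm clear apart, 109 mm wide over all, open at the front, with back wires 40 mm and side rails 16 mm high; chips pass between the wires. Origin on the underside in the middle of the tines; +x along them to the open front (tips at x = 45 mm, back at x = -47 mm), z up when they lie flat. It stands by itself on its tines
- scoop_grip (a point): grip point on the wooden grip of the scoop, at (-85, 0, 147) mm in the scoop. The grip is 22 mm thick along the scoop's y (take it across this), 26 mm the other way and runs from 48 mm below to 22 mm above this point along the handle, which leans back 20 degrees (top away from the tines)
- mat: black rubber mat, round, 140 mm across, 4 mm thick, fixed, on which the scoop stands at the start. Origin on the bench under its middle
- landing_tray: shallow square sheet-metal tray, fixed, 144 x 144 mm, 138 mm inside, walls 10 mm high, inner floor at z = 3 mm. Origin on the bench under its middle, z up
- layout_tray: wooden tray, fixed, 132 x 132 mm, with 2 x 2 cells of 60 mm clear parted by ridges; cell floors at z = 6 mm, ridge tops at z = 12 mm. Origin on the bench under its middle; a thumb tab (50 mm wide, reaching 23 mm out) stands out of its -x edge, the edge towards the front of the bench
- tab_cell_l (a point): middle of the floor of the cell in the tab row, on the +y side (-32, +32 mm in the tray)
- tab_cell_r (a point): middle of the floor of the cell in the tab row, on the -y side (-32, -32 mm)
- back_cell_l (a point): middle of the floor of the cell in the back row, +y side (+32, +32 mm)
- back_cell_r (a point): middle of the floor of the cell in the back row, -y side (+32, -32 mm)
- blank1: polished, slippery aluminium blank, 0.06 to 0.11 kg: a round disc 44 mm across and 24 mm thick, both faces bevelled down to a flat of 20 mm, so that an upright rim 8 mm high runs round its mid-height. Two to four blanks are there. Origin at its centre, z along its axis; either face may be up
- blank2: polished, slippery aluminium blank, 0.06 to 0.11 kg: a round disc 44 mm across and 24 mm thick, both faces bevelled down to a flat of 20 mm, so that an upright rim 8 mm high runs round its mid-height. Two to four blanks are there. Origin at its centre, z along its axis; either face may be up
- blank3: polished, slippery aluminium blank, 0.06 to 0.11 kg: a round disc 44 mm across and 24 mm thick, both faces bevelled down to a flat of 20 mm, so that an upright rim 8 mm high runs round its mid-height. Two to four blanks are there. Origin at its centre, z along its axis; either face may be up
- blank4: polished, slippery aluminium blank, 0.06 to 0.11 kg: a round disc 44 mm across and 24 mm thick, both faces bevelled down to a flat of 20 mm, so that an upright rim 8 mm high runs round its mid-height. Two to four blanks are there. Origin at its centre, z along its axis; either face may be up
- chip1: small ceramic tumbling chip in the tub, a cylinder 12 mm across and 11 mm long, 10 g; origin at the middle of one end face
- chip2: small ceramic tumbling chip in the tub, a cylinder 12 mm across and 11 mm long, 10 g; origin at the middle of one end face
- chip3: small ceramic tumbling chip in the tub, a cylinder 12 mm across and 11 mm long, 10 g; origin at the middle of one end face
- chip4: small ceramic tumbling chip in the tub, a cylinder 12 mm across and 11 mm long, 10 g; origin at the middle of one end face
- chip5: small ceramic tumbling chip in the tub, a cylinder 12 mm across and 11 mm long, 10 g; origin at the middle of one end face
- chip6: small ceramic tumbling chip in the tub, a cylinder 12 mm across and 11 mm long, 10 g; origin at the middle of one end face
- ball_vise: dark cast ball vise standing fixed on the bench, in the way between the tub side and the other side: round base 160 mm across centred at (-29, -10) mm from this point, ball and jaws above it within 130 mm of this point, up to 170 mm high; origin on the bench, z up. Go round it or over it
- mould_strip: aluminium strip mould lying loose, 38 x 72 x 16 mm, a bystander; origin at the middle of its underside
- eraser: white eraser lying loose, 30 x 36 x 12 mm, a bystander; origin at the middle of its underside
Not all that is in view belongs to the job. What is shaped like the blank4 but purple is not meant.

How it is judged (in metres and radians):
On the way, in this order (a step that is already met when the one before it is completed fails the run):
1. a blank is lifted out of the tub on the scoop ((((x of blank1 in the frame of scoop between -0.06 and 0.06 m and y of blank1 in the frame of scoop between -0.06 and 0.06 m and z of blank1 in the frame of scoop between 0 and 0.06 m) and height (world z) of blank1 above 0.09 m and contact force between the fingers and blank1 below 0.1 N) or ((x of blank2 in the frame of scoop between -0.06 and 0.06 m and y of blank2 in the frame of scoop between -0.06 and 0.06 m and z of blank2 in the frame of scoop between 0 and 0.06 m) and height (world z) of blank2 above 0.09 m and contact force between the fingers and blank2 below 0.1 N) or ((x of blank3 in the frame of scoop between -0.06 and 0.06 m and y of blank3 in the frame of scoop between -0.06 and 0.06 m and z of blank3 in the frame of scoop between 0 and 0.06 m) and height (world z) of blank3 above 0.09 m and contact force between the fingers and blank3 below 0.1 N) or ((x of blank4 in the frame of scoop between -0.06 and 0.06 m and y of blank4 in the frame of scoop between -0.06 and 0.06 m and z of blank4 in the frame of scoop between 0 and 0.06 m) and height (world z) of blank4 above 0.09 m and contact force between the fingers and blank4 below 0.1 N))), for 0.2 s.
2. a blank has been tipped into the metal tray ((((x of blank1 in the frame of landing_tray between -0.07 and 0.07 m and y of blank1 in the frame of landing_tray between -0.07 and 0.07 m and z of blank1 in the frame of landing_tray between 0 and 0.05 m) and contact force between the fingers and blank1 below 0.1 N) or ((x of blank2 in the frame of landing_tray between -0.07 and 0.07 m and y of blank2 in the frame of landing_tray between -0.07 and 0.07 m and z of blank2 in the frame of landing_tray between 0 and 0.05 m) and contact force between the fingers and blank2 below 0.1 N) or ((x of blank3 in the frame of landing_tray between -0.07 and 0.07 m and y of blank3 in the frame of landing_tray between -0.07 and 0.07 m and z of blank3 in the frame of landing_tray between 0 and 0.05 m) and contact force between the fingers and blank3 below 0.1 N) or ((x of blank4 in the frame of landing_tray between -0.07 and 0.07 m and y of blank4 in the frame of landing_tray between -0.07 and 0.07 m and z of blank4 in the frame of landing_tray between 0 and 0.05 m) and contact force between the fingers and blank4 below 0.1 N))), for 0.2 s.
3. no blank is left in the tub and the scoop stands upright on its mat, let go (not (x of blank1 in the frame of tub between -0.115 and 0.115 m and y of blank1 in the frame of tub between -0.065 and 0.065 m and z of blank1 in the frame of tub between -0.01 and 0.058 m) and not (x of blank2 in the frame of tub between -0.115 and 0.115 m and y of blank2 in the frame of tub between -0.065 and 0.065 m and z of blank2 in the frame of tub between -0.01 and 0.058 m) and not (x of blank3 in the frame of tub between -0.115 and 0.115 m and y of blank3 in the frame of tub between -0.065 and 0.065 m and z of blank3 in the frame of tub between -0.01 and 0.058 m) and not (x of blank4 in the frame of tub between -0.115 and 0.115 m and y of blank4 in the frame of tub between -0.065 and 0.065 m and z of blank4 in the frame of tub between -0.01 and 0.058 m) and horizontal distance between scoop and mat below 0.035 m and angle between scoop's own z axis and vertical below 0.1 rad and z of scoop in the frame of mat below 0.012 m and contact force between the fingers and scoop below 0.1 N), for 0.3 s.
At the end, for the whole second after the job is handed in: Each blank lies flat (0.2 rad), at rest, on the floor of its own cell of the wooden tray, within 13.5 mm of the cell's middle; both tab-row cells are filled; the scoop stands upright (0.1 rad) with its origin within 35 mm of the mat's middle; all six chips are in the tub ((horizontal distance between blank1 and tab_cell_l below 0.0135 m or horizontal distance between blank1 and tab_cell_r below 0.0135 m or horizontal distance between blank1 and back_cell_l below 0.0135 m or horizontal distance between blank1 and back_cell_r below 0.0135 m) and z of blank1 in the frame of layout_tray between 0.014 and 0.022 m and (angle between blank1's own z axis and vertical below 0.2 rad or angle between blank1's own z axis and vertical above 2.94 rad) and linear speed of each of blank1, blank2, blank3, blank4, scoop below 0.02 m/s and (horizontal distance between blank2 and tab_cell_l below 0.0135 m or horizontal distance between blank2 and tab_cell_r below 0.0135 m or horizontal distance between blank2 and back_cell_l below 0.0135 m or horizontal distance between blank2 and back_cell_r below 0.0135 m) and z of blank2 in the frame of layout_tray between 0.014 and 0.022 m and (angle between blank2's own z axis and vertical below 0.2 rad or angle between blank2's own z axis and vertical above 2.94 rad) and (horizontal distance between blank3 and tab_cell_l below 0.0135 m or horizontal distance between blank3 and tab_cell_r below 0.0135 m or horizontal distance between blank3 and back_cell_l below 0.0135 m or horizontal distance between blank3 and back_cell_r below 0.0135 m) and z of blank3 in the frame of layout_tray between 0.014 and 0.022 m and (angle between blank3's own z axis and vertical below 0.2 rad or angle between blank3's own z axis and vertical above 2.94 rad) and (horizontal distance between blank4 and tab_cell_l below 0.0135 m or horizontal distance between blank4 and tab_cell_r below 0.0135 m or horizontal distance between blank4 and back_cell_l below 0.0135 m or horizontal distance between blank4 and back_cell_r below 0.0135 m) and z of blank4 in the frame of layout_tray between 0.014 and 0.022 m and (angle between blank4's own z axis and vertical below 0.2 rad or angle between blank4's own z axis and vertical above 2.94 rad) and horizontal distance between any of blank1, blank2, blank3, blank4 and tab_cell_l below 0.0135 m and horizontal distance between any of blank1, blank2, blank3, blank4 and tab_cell_r below 0.0135 m and horizontal distance between scoop and mat below 0.035 m and angle between scoop's own z axis and vertical below 0.1 rad and z of scoop in the frame of mat below 0.012 m and x of chip1 in the frame of tub between -0.115 and 0.115 m and y of chip1 in the frame of tub between -0.065 and 0.065 m and z of chip1 in the frame of tub between -0.01 and 0.06 m and x of chip2 in the frame of tub between -0.115 and 0.115 m and y of chip2 in the frame of tub between -0.065 and 0.065 m and z of chip2 in the frame of tub between -0.01 and 0.06 m and x of chip3 in the frame of tub between -0.115 and 0.115 m and y of chip3 in the frame of tub between -0.065 and 0.065 m and z of chip3 in the frame of tub between -0.01 and 0.06 m and x of chip4 in the frame of tub between -0.115 and 0.115 m and y of chip4 in the frame of tub between -0.065 and 0.065 m and z of chip4 in the frame of tub between -0.01 and 0.06 m and x of chip5 in the frame of tub between -0.115 and 0.115 m and y of chip5 in the frame of tub between -0.065 and 0.065 m and z of chip5 in the frame of tub between -0.01 and 0.06 m and x of chip6 in the frame of tub between -0.115 and 0.115 m and y of chip6 in the frame of tub between -0.065 and 0.065 m and z of chip6 in the frame of tub between -0.01 and 0.06 m); the robot touches nothing.
It fails at once if the fingers touch a blank that is inside the tub (((x of blank1 in the frame of tub between -0.115 and 0.115 m and y of blank1 in the frame of tub between -0.065 and 0.065 m and z of blank1 in the frame of tub between -0.01 and 0.058 m) and contact force between the fingers and blank1 above 0.5 N) or ((x of blank2 in the frame of tub between -0.115 and 0.115 m and y of blank2 in the frame of tub between -0.065 and 0.065 m and z of blank2 in the frame of tub between -0.01 and 0.058 m) and contact force between the fingers and blank2 above 0.5 N) or ((x of blank3 in the frame of tub between -0.115 and 0.115 m and y of blank3 in the frame of tub between -0.065 and 0.065 m and z of blank3 in the frame of tub between -0.01 and 0.058 m) and contact force between the fingers and blank3 above 0.5 N) or ((x of blank4 in the frame of tub between -0.115 and 0.115 m and y of blank4 in the frame of tub between -0.065 and 0.065 m and z of blank4 in the frame of tub between -0.01 and 0.058 m) and contact force between the fingers and blank4 above 0.5 N)).
It fails at once if the mould strip or the eraser is moved more than 20 mm (distance of any of mould_strip, eraser from where it was at the start of the episode above 0.02 m).
Of blank1, blank2, blank3, blank4 only 2 to 4 are there at a start; the rules pass over those that are not, and their reading is None.
At some moment in a run one of blank1, blank2, blank3, blank4 may be knocked a few centimetres aside while the robot is not near it.
It also fails if it takes over 210 s, if anything falls off the work surface, if the arm or the gripper's body presses on something with over 40 N, if the wrist force passes 120 N, or if a joint passes its speed limit or range.

## Working session

There is one attempt and no reset: what is moved stays moved. The work goes in short steps, Python scripts to look and compute and a tool call to move; the robot and the scene stay as the last step left them, time stands still between calls to the robot, and variables do not carry over. Pictures are saved under pics/ and viewed, about 12 in all and at most 16, crops included, and the job is handed in when it is done.

Besides the shell and the picture viewer there is one more tool, called after "Emit:" as name(argument=value, ...), one argument or row to a line, values as JSON. move_arm: Moves the arm, as the interface text tells. Its arguments: {"type":"object","properties":{"commands":{"type":"array"},"jaw":{"type":"number"}},"required":["commands"]}

```bash
ls; mkdir -p pics; cat > h.py <<'E'
import numpy as np, cv2
from plant import get_obs, snapshot, calibration, close_job, ctrl
from scipy.spatial.transform import Rotation as R
def pose():
    o=get_obs(); T=np.eye(4); T[:3,:3]=R.from_euler('xyz',o['orientation'],degrees=True).as_matrix(); T[:3,3]=o['tool_pos']; return T,o
def cloud(name):
    T,o=pose(); im,d=snapshot(name); c=calibration(name); K=np.array(c['mtx'])
    Tc=np.array(c['T']) if 'T' in c else T@np.array(c['tool_from_camera'])
    v,u=np.mgrid[:480,:640]
    P=np.stack([(u-K[0,2])/K[0,0]*d,-(v-K[1,2])/K[1,1]*d,-d],-1)
    W=P@Tc[:3,:3].T+Tc[:3,3]; W[d==0]=np.nan
    return im,d,W,Tc,K
def save(im,f,crop=None,scale=1):
    if crop: im=im[crop[1]:crop[3],crop[0]:crop[2]]
    im=cv2.resize(im,None,fx=scale,fy=scale,interpolation=cv2.INTER_CUBIC)
    cv2.imwrite('pics/'+f,im[:,:,::-1])
E
python3 - <<'E'
from h import *
print(get_obs()); print(ctrl, [a for a in dir(ctrl) if a[0]!='_'])
for n in('top','scene','wrist'): print(n,calibration(n))
im,d,W,_,_=cloud('top'); save(im,'top0.png'); np.save('top0.npy',W)
im2,d,W,_,_=cloud('scene'); save(im2,'scene0.png'); np.save('scene0.npy',W)
E
```

```text
pics
{'clock': 0.0, 'joint_pos': array([ 9.23090956e+01,  2.05923586e+01,  6.34133369e-01, -1.79818444e-02,
       -7.01342618e+01, -1.65083842e+01]), 'qvel': array([ 0.01049456, -0.04068342,  0.02325001,  0.0093886 , -0.01618295,
       -0.03424566]), 'tau': array([ 1.57304448e-04, -5.82718956e+01,  2.93048841e+01,  6.99746355e+00,
        6.73916191e-03, -1.53012897e-04]), 'tool_pos': array([0.16547618, 0.65391712, 0.2256217 ]), 'orientation': array([  6.15202992,  89.90598038, -98.05338288]), 'force': array([-0.55509217, -0.34812157,  0.0012506 ]), 'moment': array([0.04060112, 0.00270297, 0.02903578]), 'opening': 0.08755262946495115}
<Robot object at 0x7ff5afd63e00> ['PlanningError', 'grip_point_offset']
top {'mtx': array([[463.62976993,   0.        , 318.35705051],
       [  0.        , 463.62976993, 235.80916878],
       [  0.        ,   0.        ,   1.        ]]), 'T': array([[-0.01762159,  0.99821901, -0.05699383,  0.42269646],
       [-0.99981712, -0.01716882,  0.0084241 ,  0.0941489 ],
       [ 0.00743058,  0.05713186,  0.99833899,  1.31177072],
       [ 0.        ,  0
[... 290 characters left out ...]
573 , -0.40623825,  0.65585603,  1.34454658],
       [-0.02634228,  0.8610746 ,  0.50779585,  1.07417176],
       [ 0.        ,  0.        ,  0.        ,  1.        ]])}
wrist {'mtx': array([[352.27012139,   0.        , 319.32556756],
       [  0.        , 352.27012139, 242.6447819 ],
       [  0.        ,   0.        ,   1.        ]]), 'tool_from_camera': array([[ 3.83017812e-04,  2.68267902e-01, -9.63344272e-01,
        -1.59143293e-01],
       [-9.45936200e-04,  9.63344009e-01,  2.68267452e-01,
         7.22550152e-02],
       [ 9.99999479e-01,  8.08511007e-04,  6.22742234e-04,
         8.63783345e-04],
       [ 0.00000000e+00,  0.00000000e+00,  0.00000000e+00,
         1.00000000e+00]])}
```

View pics/top0.png

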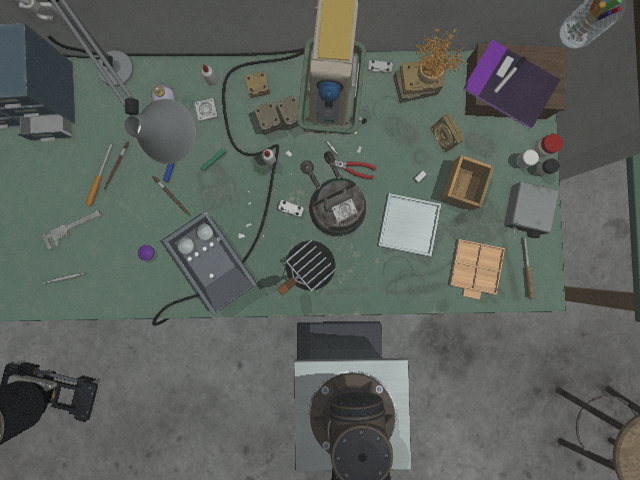

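View pics/scene0.png

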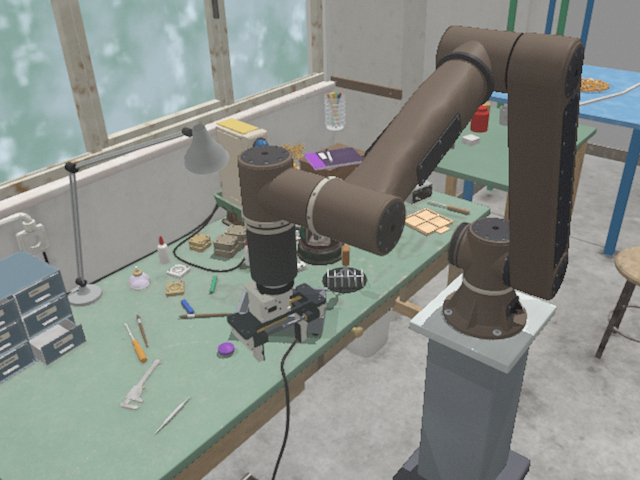

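```bash
python3 - <<'E'
from h import *
im=cv2.imread('pics/top0.png')[:,:,::-1]; W=np.load('top0.npy'); hsv=cv2.cvtColor(np.ascontiguousarray(im),cv2.COLOR_RGB2HSV)
def rect(m,box,name):
    mm=np.zeros(m.shape,np.uint8); x0,y0,x1,y1=box; mm[y0:y1,x0:x1]=m[y0:y1,x0:x1]
    n,l,s,c=cv2.connectedComponentsWithStats(mm); k=1+np.argmax(s[1:,4]); P=W[l==k]; P=P[~np.isnan(P[:,0])]
    r=cv2.minAreaRect((P[:,:2]*1000).astype(np.float32)); print(name,len(P),'z',np.percentile(P[:,2],[5,50,95]).round(4),r, cv2.boxPoints(r).round(0).tolist()); return l==k
z=W[:,:,2]
m=rect((z>0.055)&(z<0.09),(150,200,265,320),'tub rim')
rect((z>0.004)&(hsv[:,:,2]>150)&(hsv[:,:,1]<60),(370,185,445,262),'landing')
rect((hsv[:,:,0]<20)&(hsv[:,:,1]>80)&(hsv[:,:,2]>120),(440,230,515,305),'layout')
rect((hsv[:,:,2]<60),(275,232,345,300),'mat')
rect((z>0.1),(265,225,345,300),'scoophandle')
rect((z>0.04),(300,150,380,240),'vise')
save(im,'c1.png',(150,205,342,320),4)
E
```

```text
tub rim 1560 z [0.058  0.0724 0.0777] ((428.47869873046875, 375.0091552734375), (241.26565551757812, 140.6671142578125), 33.81684875488281) [[289.0, 366.0], [367.0, 249.0], [568.0, 384.0], [490.0, 501.0]]
landing 1819 z [0.0043 0.0069 0.0139] ((526.15869140625, -175.3934326171875), (151.59837341308594, 151.26373291015625), 77.46842193603516) [[436.0, -233.0], [584.0, -266.0], [616.0, -118.0], [469.0, -85.0]]
layout 2120 z [0.0038 0.0086 0.0151] ((392.6755676269531, -357.3998718261719), (131.87911987304688, 153.79563903808594), 77.69078826904297) [[303.0, -405.0], [454.0, -438.0], [482.0, -309.0], [332.0, -277.0]]
mat 994 z [0.0018 0.0059 0.0101] ((423.06378173828125, 96.7559814453125), (99.52216339111328, 108.27576446533203), 39.3381462097168) [[350.0, 107.0], [419.0, 23.0], [496.0, 86.0], [427.0, 170.0]]
scoophandle 168 z [0.1228 0.1681 0.1769] ((366.33819580078125, 166.3883514404297), (21.7052001953125, 43.73467254638672), 38.65333938598633) [[344.0, 177.0], [372.0, 143.0], [388.0, 156.0], [361.0, 190.0]]
vise 2808 z [0.0458 0.1151 0.136 ] ((606.1416015625, 40.28529357910156), (214.82728576660156, 149.07684326171875), 22.11711883544922) [[479.0, 69.0], [535.0, -69.0], [734.0, 12.0], [678.0, 150.0]]
```

View pics/c1.png

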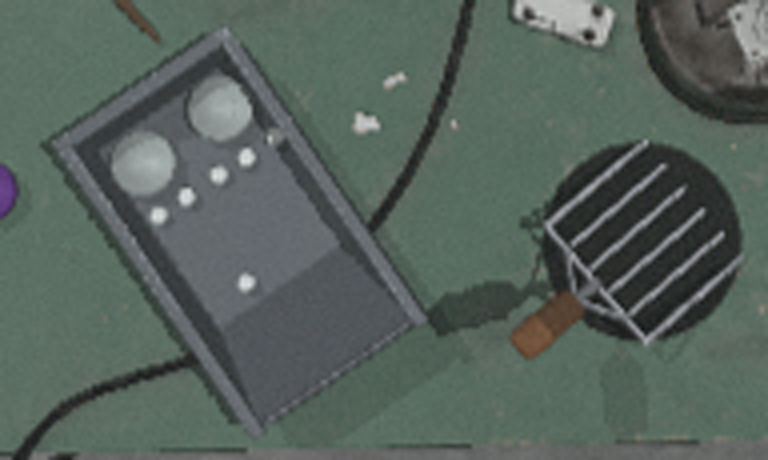

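```bash
python3 - <<'E'
from h import *
T,o=pose(); print(T.round(3))
print('tool z angle',np.degrees(np.arctan2(T[1,2],T[0,2])),'tool y ang',np.degrees(np.arctan2(T[1,1],T[0,1])))
c=calibration('top');K=np.array(c['mtx']);Tc=np.array(c['T'])
def ray(u,v,z):
    d=Tc[:3,:3]@np.array([(u-K[0,2])/K[0,0],-(v-K[1,2])/K[1,1],-1]); return (Tc[:3,3]+d*(z-Tc[2,3])/d[2])[:2]*1000
def cr(a,b,z): return ray(150+a/4-.4,205+b/4-.4,z)
b1,b2,t1,t2=cr(548,222,.012),cr(648,342,.012),cr(646,143,.008),cr(742,255,.008)
print('scoop',b1,b2,t1,t2,'yaw', [np.degrees(np.arctan2(*(q)[::-1])) for q in (t1-b1,t2-b2)], [np.degrees(np.arctan2(*(q)[::-1]))-90 for q in (b1-b2,t1-t2)])
print('origin est',(b1+b2+t1+t2)/4)
th=np.radians(33.8);Rt=np.array([[np.cos(th),np.sin(th)],[-np.sin(th),np.cos(th)]])
for n,(a,b),z in [('b',(143,162),.04),('b',(220,106),.04)]+[('c',q,.029) for q in((158,215),(187,197),(219,175),(247,157),(276,137),(246,283))]: print(n,cr(a,b,z).round(),(Rt@(cr(a,b,z)-[428.5,375])).round(1))
E
```

```text
[[-0.     0.969 -0.245  0.165]
 [-0.001 -0.245 -0.969  0.654]
 [-1.     0.     0.001  0.226]
 [ 0.     0.     0.     1.   ]]
tool z angle -104.20280276700299 tool y ang -14.202790129995833
scoop [430.35287013 173.23661154] [345.57391985 104.69814774] [484.67752306 103.79832436] [404.86586234  37.78002243] yaw [np.float64(-51.96235095852892), np.float64(-48.457865724434214)] [np.float64(-51.04663398412999), np.float64(-50.40325888050857)]
origin est [416.36754385 104.87827652]
b [476. 448.] [80.2 34.3]
b [514. 395.] [ 82.  -30.5]
c [440. 441.] [46.  48.5]
c [452. 421.] [44.9 25.1]
c [467. 399.] [44.9 -1.5]
c [479. 379.] [ 44.2 -24.3]
c [492. 359.] [ 44.3 -48.5]
c [392. 381.] [-27.3  24.9]
```

```bash
cat >> h.py <<'E'
def phi(T): return np.degrees(np.arctan2(T[1,1],T[0,1]))
def plan(targets,start=None):
    """targets: list of (x,y,z[mm],phi deg,nrows[,ease]). prints rows in tool axes; ease=1 ramps speed"""
    if start is None:
        T,o=pose(); p=T[:3,3]*1000; f=phi(T)
    else: p=np.array(start[:3],float); f=start[3]
    rows=[]
    for t in targets:
        x,y,z,g,n=t[:5]; p0,f0=p.copy(),f; dg=(g-f0+180)%360-180
        for i in range(1,n+1):
            s=i/n; s=s*s*(3-2*s) if len(t)>5 and t[5] else s
            w=p0+(np.array([x,y,z])-p0)*s; gf=f0+dg*s
            c,q=np.cos(np.radians(f)),np.sin(np.radians(f)); d=w-p
            r=np.round([-d[2]/10,(c*d[0]+q*d[1])/10,(q*d[0]-c*d[1])/10,-np.radians(gf-f)],2)
            p=p+10*np.array([c*r[1]+q*r[2],q*r[1]-c*r[2],-r[0]]); f-=np.degrees(r[3])
            rows.append([float(v)+0 for v in r])
    for i in range(0,len(rows),8): print('[['+', '.join('[%g,%g,%g,%g]'%tuple(r) for r in rows[i:i+8])+']]')
    print('end',p.round(1),round(f,1), 'max',np.abs(rows).max(0))
def st():
    T,o=pose(); print('t %.2f'%o['clock'],'pos',(T[:3,3]*1000).round(1),'phi',phi(T).round(2),'f',np.round(o['force'],1),'open',round(o['opening']*1000,1),'J',np.round(o['joint_pos'],1))
E
python3 -c "
from h import *
plan([(362,171,250,-50.5,16,1)])"
```

```text
[[[-0.03,0.35,0.47,0.01], [-0.07,0.99,1.32,0.02], [-0.12,1.59,2.03,0.03], [-0.16,2.13,2.56,0.04], [-0.18,2.65,2.93,0.05], [-0.21,3.11,3.12,0.05], [-0.22,3.49,3.16,0.06], [-0.22,3.79,3.05,0.06]]]
[[[-0.23,3.97,2.81,0.06], [-0.22,3.99,2.49,0.05], [-0.2,3.86,2.13,0.06], [-0.19,3.56,1.71,0.04], [-0.15,3.06,1.32,0.05], [-0.12,2.41,0.89,0.03], [-0.08,1.57,0.53,0.02], [-0.03,0.55,0.18,0]]]
end [362. 171. 250.] -50.3 max [0.23 3.99 3.16 0.06]
```

Emit:
move_arm(
  commands=[
    [[-0.03,0.35,0.47,0.01],[-0.07,0.99,1.32,0.02],[-0.12,1.59,2.03,0.03],[-0.16,2.13,2.56,0.04],[-0.18,2.65,2.93,0.05],[-0.21,3.11,3.12,0.05],[-0.22,3.49,3.16,0.06],[-0.22,3.79,3.05,0.06]],
  ],
  jaw=8.7,
)

```text
clock: 0.9
tool_pos: [0.2642, 0.4107, 0.2386]
orientation: [33.1, 90.0, -89.6]
force: [1.0, 0.7, 0.6]
opening: 0.087
```

Emit:
move_arm(
  commands=[
    [[-0.23,3.97,2.81,0.06],[-0.22,3.99,2.49,0.05],[-0.2,3.86,2.13,0.06],[-0.19,3.56,1.71,0.04],[-0.15,3.06,1.32,0.05],[-0.12,2.41,0.89,0.03],[-0.08,1.57,0.53,0.02],[-0.03,0.55,0.18,0]],
  ],
)

```text
clock: 1.7
tool_pos: [0.3622, 0.1698, 0.251]
orientation: [-159.4, 90.0, 60.1]
force: [-0.6, -1.1, 0.1]
opening: 0.0873
```

```bash
python3 - <<'E'
from h import *
st()
im,d,W,_,_=cloud('wrist'); save(im,'w1.png'); np.save('w1.npy',W)
st()
E
```

```text
t 1.70 pos [362.2 169.8 251. ] phi -50.45 f [-0.6 -1.1  0.1] open 87.3 J [ 53.8  -7.8 -28.8  -0.  -69.  -14.2]
t 1.75 pos [362.2 170.  250.9] phi -50.39 f [ 0.4 -0.8 -0.4] open 87.0 J [ 53.8  -7.8 -28.8  -0.  -69.  -14.2]
```

View pics/w1.png

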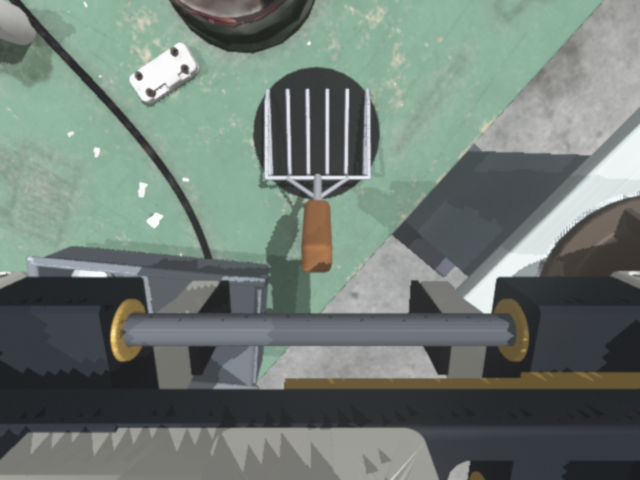

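```bash
python3 - <<'E'
from h import *
W=np.load('w1.npy')*1000; im=cv2.imread('pics/w1.png')
def sub(x0,y0,x1,y1): return W[y0:y1,x0:x1].reshape(-1,3)
H=sub(295,195,340,272); H=H[(H[:,2]>95)&(H[:,2]<185)]
for a in range(100,185,10):
    s=H[(H[:,2]>=a)&(H[:,2]<a+10)]
    if len(s)>8: print(a,len(s),s.mean(0).round(1))
B=sub(258,170,378,185); 
g=cv2.cvtColor(im,cv2.COLOR_BGR2GRAY)
m=(g<45); m[:,:250]=0; m[:,385:]=0; m[:60]=0; m[205:]=0
P=W[m]; P=P[(P[:,2]<12)]; (c,r)=cv2.minEnclosingCircle(P[:,:2].astype(np.float32)); print('mat',c,r,len(P), np.median(P[:,2]))
# bright wires
m=(g>120); m[:,:258]=0; m[:,378:]=0; m[:88]=0; m[182:]=0
P=W[m];P=P[~np.isnan(P[:,0])];print(len(P),np.percentile(P[:,2],[5,25,50,75,95]))
r=cv2.minAreaRect(P[:,:2].astype(np.float32)); print(r,cv2.boxPoints(r).round(1).tolist())
E
```

```text
110 84 [379.9 150.4 117. ]
120 169 [378.3 152.6 125.1]
130 184 [376.  155.4 135.2]
140 203 [373.8 158.2 145. ]
150 234 [371.3 161.  155.2]
160 363 [364.5 169.3 166.5]
170 781 [362.4 172.1 173.2]
mat (0.0, 0.0) 0.0 0 nan
3717 [ 0.69519652  6.70387338  8.91295393 27.91167128 45.216749  ]
((415.5010986328125, 107.78495788574219), (137.09683227539062, 99.36312103271484), 39.51927185058594) [[331.0, 102.5], [394.20001220703125, 25.799999237060547], [500.0, 113.0999984741211], [436.79998779296875, 189.6999969482422]]
  return _methods._mean(a, axis=axis, dtype=dtype,
  ret = ret.dtype.type(ret / rcount)
```

Emit:
move_arm(
  commands=[
    [[2,0.05,-0.1,0],[3,0,0,0],[3,0,0,0],[2.5,0,0,0],[1,0,0,0],[0.4,0,0,0],[0,0,0,0]],
  ],
)

```text
clock: 2.45
tool_pos: [0.3634, 0.1722, 0.1322]
orientation: [94.3, 90.0, -45.9]
force: [-0.2, 0.0, 0.4]
opening: 0.087
```

Emit:
move_arm(
  commands=[
    [[0,0,0,0],[0,0,0,0],[0,0,0,0],[0,0,0,0],[0,0,0,0],[0,0,0,0],[0,0,0,0]],
  ],
  jaw=1.5,
)

```text
clock: 3.15
tool_pos: [0.3632, 0.1717, 0.1319]
orientation: [-115.0, 90.0, 104.7]
force: [0.1, 0.3, -0.2]
opening: 0.0364
```

```bash
python3 - <<'E'
from h import *
st()
c=calibration('top');K=np.array(c['mtx']);Tc=np.array(c['T'])
def ray(u,v,z):
    d=Tc[:3,:3]@np.array([(u-K[0,2])/K[0,0],-(v-K[1,2])/K[1,1],-1]); return (Tc[:3,3]+d*(z-Tc[2,3])/d[2])[:2]*1000
im=cv2.imread('pics/top0.png'); g=im.max(2)
m=np.zeros_like(g); m[235:297,280:342]=(g[235:297,280:342]<45)
v,u=np.nonzero(m); (c0,r)=cv2.minEnclosingCircle(np.stack([u,v],1).astype(np.float32)); print(c0,r,ray(*c0,.004), len(u)); print(ray(150+642/4-.4,205+240/4-.4,.004))
E
```

```text
t 3.15 pos [363.2 171.7 131.9] phi -50.3 f [ 0.1  0.3 -0.2] open 36.4 J [ 53.8  -0.8 -39.6  -0.  -51.2 -14.1]
(314.53448486328125, 259.46551513671875) 31.264583587646484 [430.80153562  95.05697889] 602
[416.58778907 107.78545611]
```

Emit:
move_arm(
  commands=[
    [[0,0,0,0],[0,0,0,0],[0,0,0,0],[0,0,0,0],[0,0,0,0]],
  ],
  jaw=1.5,
)

```text
clock: 3.65
tool_pos: [0.3632, 0.1718, 0.1318]
orientation: [-141.0, 90.0, 78.7]
force: [0.3, 0.3, 0.4]
opening: 0.022
```

```bash
python3 -c "
from h import *
st()"
```

```text
t 3.65 pos [363.2 171.8 131.8] phi -50.29 f [0.3 0.3 0.4] open 22.0 J [ 53.8  -0.8 -39.6  -0.  -51.2 -14.1]
```

Emit:
move_arm(
  commands=[
    [[-0.3,0,0,0],[-0.7,0,0,0],[-1,0,0,0],[-1,0,0,0],[-1,0,0,0],[-0.5,0,0,0],[0,0,0,0],[0,0,0,0]],
  ],
)

```text
clock: 4.45
tool_pos: [0.363, 0.1716, 0.1768]
orientation: [-97.4, 90.0, 122.3]
force: [-0.1, -1.1, -2.4]
opening: 0.0219
```

```bash
python3 - <<'E'
from h import *
st()
im,d,W,_,_=cloud('wrist'); save(im,'w2.png'); np.save('w2.npy',W)
E
```

```text
t 4.45 pos [363.  171.6 176.8] phi -50.3 f [-0.1 -1.1 -2.4] open 21.9 J [ 53.8  -3.9 -35.7  -0.  -58.2 -14.1]
```

View pics/w2.png

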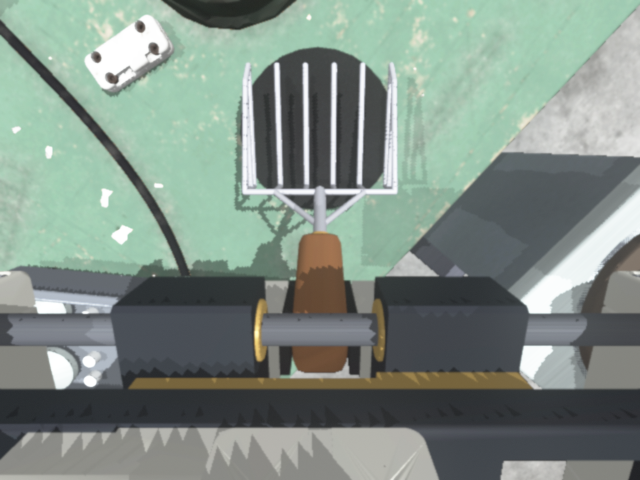

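```bash
cat >> h.py <<'E'
def tines(W,im,box=(255,60,385,180),T=None):
    if T is None: T,_=pose()
    g=im.max(2); m=np.zeros(g.shape,bool); x0,y0,x1,y1=box; m[y0:y1,x0:x1]=(g[y0:y1,x0:x1]>130)
    P=W[m]; P=P[~np.isnan(P[:,0])]; L=(P-T[:3,3])@T[:3,:3]*1000  # tool frame mm
    for _ in range(6):
        A=np.c_[L[:,1],L[:,2],np.ones(len(L))]; c=np.linalg.lstsq(A,L[:,0],rcond=None)[0]; r=L[:,0]-A@c
        k=np.abs(r)<max(3,1.2*np.std(r)); L=L[k]
    print('tines n',len(L),'depth below TCP at y=85: %.1f'%(c[0]*85+c[2]),'pitch down deg %.2f roll %.2f'%(np.degrees(np.arctan(c[0])),np.degrees(np.arctan(c[1]))),'y range',np.percentile(L[:,1],[1,99]).round(1),'z',np.percentile(L[:,2],[1,99]).round(1))
E
python3 - <<'E'
from h import *
W=np.load('w2.npy'); im=cv2.imread('pics/w2.png'); tines(W,im,(268,60,372,180))
E
```

```text
tines n 2461 depth below TCP at y=85: 123.2 pitch down deg 0.11 roll -0.02 y range [ 47.1 129.6] z [-32.7  33.7]
```

```bash
python3 - <<'E'
from h import *
plan([(361,175,248,-45,4,0),(350.4,322.7,248,33.8,20,1)])
E
```

```text
[[[-1.79,-0.1,-0.02,-0.02], [-1.78,-0.1,-0.02,-0.03], [-1.79,-0.09,-0.02,-0.02], [-1.78,-0.1,-0.02,-0.02], [0,-0.08,-0.07,-0.01], [0,-0.23,-0.2,-0.03], [0,-0.36,-0.33,-0.04], [0,-0.45,-0.46,-0.06]]]
[[[0,-0.51,-0.58,-0.08], [0,-0.52,-0.71,-0.08], [0,-0.52,-0.83,-0.09], [0,-0.47,-0.93,-0.1], [0,-0.39,-1.01,-0.1], [0,-0.3,-1.07,-0.1], [0,-0.19,-1.09,-0.1], [0,-0.07,-1.08,-0.1]]]
[[[0,0.03,-1.04,-0.1], [0,0.13,-0.96,-0.09], [0,0.19,-0.87,-0.08], [0,0.23,-0.74,-0.07], [0,0.23,-0.59,-0.06], [0,0.2,-0.44,-0.05], [0,0.15,-0.28,-0.03], [0,0.05,-0.09,-0.01]]]
end [350.4 322.7 248. ] 33.9 max [1.79 0.52 1.09 0.1 ]
```

Emit:
move_arm(
  commands=[
    [[-1.79,-0.1,-0.02,-0.02],[-1.78,-0.1,-0.02,-0.03],[-1.79,-0.09,-0.02,-0.02],[-1.78,-0.1,-0.02,-0.02],[0,-0.08,-0.07,-0.01],[0,-0.23,-0.2,-0.03],[0,-0.36,-0.33,-0.04],[0,-0.45,-0.46,-0.06]],
  ],
)

```text
clock: 5.3
tool_pos: [0.3595, 0.1902, 0.2467]
orientation: [-9.5, 89.9, -136.5]
force: [1.1, 0.5, -2.8]
opening: 0.0221
```

Emit:
move_arm(
  commands=[
    [[0,-0.51,-0.58,-0.08],[0,-0.52,-0.71,-0.08],[0,-0.52,-0.83,-0.09],[0,-0.47,-0.93,-0.1],[0,-0.39,-1.01,-0.1],[0,-0.3,-1.07,-0.1],[0,-0.19,-1.09,-0.1],[0,-0.07,-1.08,-0.1]],
  ],
)

```text
clock: 6.1
tool_pos: [0.3537, 0.2709, 0.2465]
orientation: [-42.4, 89.8, -126.2]
force: [-0.3, 0.2, -2.7]
opening: 0.0218
```

Emit:
move_arm(
  commands=[
    [[0,0.03,-1.04,-0.1],[0,0.13,-0.96,-0.09],[0,0.19,-0.87,-0.08],[0,0.23,-0.74,-0.07],[0,0.23,-0.59,-0.06],[0,0.2,-0.44,-0.05],[0,0.15,-0.28,-0.03],[0,0.05,-0.09,-0.01]],
  ],
)

```text
clock: 6.9
tool_pos: [0.3503, 0.3228, 0.2471]
orientation: [-63.2, 89.9, -119.2]
force: [-0.1, 0.1, -2.7]
opening: 0.0217
```

```bash
python3 - <<'E'
from h import *
st()
im,d,W,_,_=cloud('wrist'); save(im,'w3.png'); np.save('w3.npy',W)
tines(W,im,(268,60,372,180))
T,_=pose(); np.save('w3T.npy',T)
E
```

```text
t 6.90 pos [350.3 322.8 247.1] phi 34.0 f [-0.1  0.1 -2.7] open 21.7 J [ 66.4   0.7 -21.5  -0.  -67.9  57.6]
tines n 6849 depth below TCP at y=85: 228.0 pitch down deg 0.18 roll 0.20 y range [ 50.6 152.6] z [-52.   53.2]
```

View pics/w3.png

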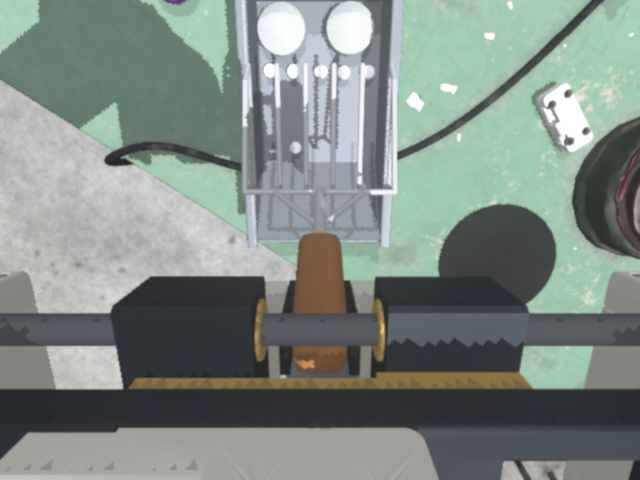

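```bash
python3 - <<'E'
from h import *
W=np.load('w3.npy'); T=np.load('w3T.npy'); im=cv2.imread('pics/w3.png')
L=(W-T[:3,3])@T[:3,:3]*1000; wz=W[:,:,2]*1000
m=(wz>66)&(wz<80); m[250:]=0
m=cv2.morphologyEx(m.astype(np.uint8),cv2.MORPH_OPEN,np.ones((3,3),np.uint8)).astype(bool)
v,u=np.nonzero(m); P=L[m]
# left and right walls: tool z by y bins
for nm,lo,hi in(('L',-85,-45),('R',45,85)):
    s=P[(P[:,2]>lo)&(P[:,2]<hi)]
    for a in range(-20,240,30):
        q=s[(s[:,1]>a)&(s[:,1]<a+30)]
        if len(q)>15: print(nm,a+15,np.percentile(q[:,2],[2,50,98]).round(1),len(q))
# floor median & chips
f=(wz>14)&(wz<22); print('floor z',np.median(wz[f]))
c=((wz>24)&(wz<34)); c[250:]=0; c[:,:245]=0;c[:,395:]=0
n,l,s,ce=cv2.connectedComponentsWithStats(c.astype(np.uint8))
for k in range(1,n):
    if s[k,4]>25: print('hi comp',ce[k].round(),s[k,4],np.median(L[l==k],0).round(1), np.median(wz[l==k]).round(1))
E
```

```text
L -5 [-69.9 -61.2 -45.9] 557
L 25 [-69.8 -64.7 -60.4] 188
L 115 [-69.8 -68.1 -66.1] 60
L 145 [-69.4 -64.7 -59.7] 422
L 175 [-69.4 -64.  -59.6] 467
R -5 [45.6 60.6 68.9] 528
R 25 [59.5 63.8 69.2] 196
R 115 [66.8 68.5 69.8] 18
R 145 [60.  65.1 69.7] 410
R 175 [60.1 64.3 69.8] 472
floor z 18.85513131959826
hi comp [263. 124.] 486 [218.   66.2 -59.8] 29.1
hi comp [375. 121.] 461 [218.   72.1  59.8] 29.1
hi comp [289.  50.] 77 [216.7 157.2 -26.9] 30.4
hi comp [345.  51.] 73 [216.8 156.9  24.4] 30.4
hi comp [269.  70.] 117 [217.3 141.7 -48.4] 29.8
hi comp [293.  71.] 135 [217.2 140.8 -25.1] 29.9
hi comp [321.  71.] 134 [217.4 140.5   2.2] 29.7
hi comp [369.  72.] 117 [217.3 140.1  49. ] 29.8
hi comp [343.  72.] 135 [217.3 139.6  23.7] 29.8
hi comp [295. 147.] 105 [217.2  69.1 -24.6] 30.0
hi comp [293. 174.] 278 [218.3  41.6 -27.5] 28.9
hi comp [319. 174.] 283 [2.18e+02 4.15e+01 1.00e-01] 29.2
hi comp [346. 175.] 267 [218.3  40.8  28.7] 29.0
```

Emit:
move_arm(
  commands=[
    [[1,0,-0.05,0],[2,0,0,0],[2,0,0,0],[2,0,0,0],[1,0,0,0],[0.5,0,0,0],[0.2,0,0,0],[0,0,0,0]],
  ],
)

```text
clock: 7.75
tool_pos: [0.3506, 0.3236, 0.1616]
orientation: [105.0, 90.0, 49.0]
force: [-0.0, 0.5, -3.2]
opening: 0.0216
```

Emit:
move_arm(
  commands=[
    [[0.2,0.3,0,0],[0.23,0.3,0,0],[0.24,0.3,0,0],[0.24,0.3,0,0],[0.23,0.3,0,0],[0.2,0.3,0,0],[0,0,0,0]],
  ],
)

```text
clock: 8.45
tool_pos: [0.366, 0.334, 0.1485]
orientation: [103.4, 89.9, 47.4]
force: [-1.9, -0.7, 3.2]
opening: 0.0223
```

```bash
python3 - <<'E'
from h import *
st()
im,d,W,_,_=cloud('wrist'); save(im,'w4.png',(220,0,420,240),2.5); np.save('w4.npy',W)
tines(W,im,(268,75,372,175))
E
```

```text
t 8.45 pos [366.  334.  148.5] phi 33.95 f [-1.9 -0.7  3.2] open 22.3 J [ 65.2   7.5 -27.9   0.  -54.5  58.8]
tines n 6954 depth below TCP at y=85: 129.6 pitch down deg 0.01 roll -0.02 y range [ 50.5 120.9] z [-38.5  40.9]
```

View pics/w4.png

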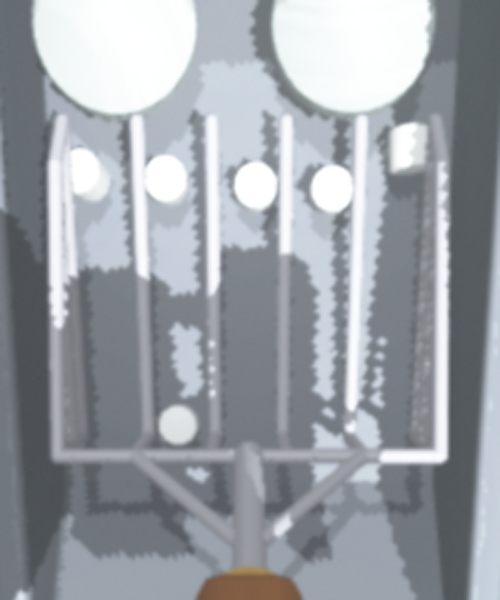

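Emit:
move_arm(
  commands=[
    [[0,0.3,0,0],[0,0.3,0,0],[0,0.2,0,0],[0,0,0,0]],
  ],
)

```text
clock: 8.9
tool_pos: [0.3697, 0.3355, 0.1487]
orientation: [-82.1, 89.7, -138.2]
force: [-18.8, -11.1, 23.9]
opening: 0.022
```

```bash
python3 - <<'E'
from h import *
st()
E
```

```text
t 8.90 pos [369.7 335.5 148.7] phi 33.91 f [-18.8 -11.1  23.9] open 22.0 J [ 64.7   8.1 -27.1  -0.1 -55.1  59.3]
```

Emit:
move_arm(
  commands=[
    [[-0.1,-0.4,0,0],[-0.2,-0.4,0,0],[0,0,0,0]],
  ],
)

```text
clock: 9.2
tool_pos: [0.3651, 0.3332, 0.1508]
orientation: [-175.8, 90.0, 128.1]
force: [0.9, -0.2, -2.4]
opening: 0.0218
```

```bash
python3 - <<'E'
from h import *
st()
im,d,W,_,_=cloud('wrist'); save(im,'w5.png',(220,0,420,200),3); np.save('w5.npy',W)
tines(W,im,(268,75,372,175))
T,_=pose(); L=(W-T[:3,3])@T[:3,:3]*1000; wz=W[:,:,2]*1000
# blanks: top faces near z 18+24=42
m=(wz>37)&(wz<48); m[120:]=0; m[:,:225]=0; m[:,415:]=0
n,l,s,ce=cv2.connectedComponentsWithStats(m.astype(np.uint8))
for k in range(1,n):
    if s[k,4]>60: print('blank',ce[k].round(),s[k,4],np.median(L[l==k],0).round(1),np.percentile(wz[l==k],[5,50,95]).round(1),np.percentile(L[l==k][:,1],[1,99]).round(1))
# end wall: 
for u in (320,): print([(v,*L[v,u].round(0)[:2],wz[v,u].round(0)) for v in range(0,60,5)])
E
```

```text
t 9.20 pos [365.1 333.2 150.8] phi 33.93 f [ 0.9 -0.2 -2.4] open 21.8 J [ 65.2   7.3 -27.8  -0.  -54.9  58.7]
tines n 7040 depth below TCP at y=85: 131.7 pitch down deg -0.04 roll 0.07 y range [ 49.9 121.3] z [-39.1  41.1]
blank [232.  59.] 425 [108.  128.3 -59.5] [37.7 42.7 47.5] [ 89.6 163. ]
blank [265.  14.] 1555 [110.1 156.  -36.1] [37.3 40.6 43.8] [145.  164.4]
blank [361.  15.] 1622 [110.  155.6  28.4] [37.3 40.7 43.7] [144.2 164.5]
blank [406.  59.] 428 [108.1 127.7  60.5] [37.6 42.6 47.5] [ 89.8 163. ]
blank [243.  56.] 84 [108.1 130.2 -51.8] [37.5 42.6 47.3] [124.  136.4]
blank [394.  57.] 92 [108.  129.6  51.9] [37.7 42.7 47.6] [120.9 135.6]
[(0, np.float64(132.0), np.float64(172.0), np.float64(18.0)), (5, np.float64(132.0), np.float64(169.0), np.float64(19.0)), (10, np.float64(132.0), np.float64(165.0), np.float64(19.0)), (15, np.float64(132.0), np.float64(162.0), np.float64(19.0)), (20, np.float64(131.0), np.float64(159.0), np.float64(20.0)), (25, np.float64(132.0), np.float64(156.0), np.float64(19.0)), (30, np.float64(131.0), np.float64(152.0), np.float64(20.0)), (35, np.float64(133.0), np.float64(149.0), np.float64(18.0)), (40, np.float64(132.0), np.float64(146.0), np.float64(19.0)), (45, np.float64(129.0), np.float64(142.0), np.float64(21.0)), (50, np.float64(132.0), np.float64(139.0), np.float64(19.0)), (55, np.float64(132.0), np.float64(136.0), np.float64(19.0))]
```

View pics/w5.png

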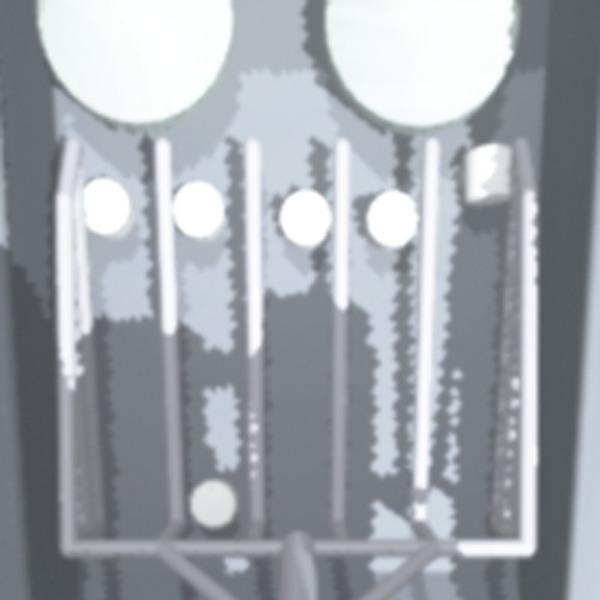

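```bash
python3 - <<'E'
from h import *
T,_=pose()
for f in('w5.npy','w3.npy','w2.npy'):
    W=np.load(f)
    if f!='w5.npy':
        print(f)
    for v in (50,60,70,90,110,130,150,165):
        out=[]
        for lo,hi in ((268,285),(297,312),(326,341),(355,370)):
            z=W[v-1:v+2,lo:hi,2]*1000; out.append(np.nanpercentile(z,96).round(1))
        print(v,out,'rails',[np.nanpercentile(W[v-1:v+2,a:b,2]*1000,96).round(1) for a,b in((236,258),(384,402))])
E
```

```text
50 [np.float64(36.9), np.float64(36.8), np.float64(37.1), np.float64(37.0)] rails [np.float64(39.6), np.float64(39.5)]
60 [np.float64(36.5), np.float64(36.6), np.float64(36.9), np.float64(36.3)] rails [np.float64(46.8), np.float64(47.5)]
70 [np.float64(36.3), np.float64(36.4), np.float64(35.9), np.float64(36.1)] rails [np.float64(51.3), np.float64(50.5)]
90 [np.float64(35.3), np.float64(35.5), np.float64(35.0), np.float64(34.9)] rails [np.float64(53.3), np.float64(53.8)]
110 [np.float64(34.4), np.float64(34.8), np.float64(34.4), np.float64(34.3)] rails [np.float64(57.0), np.float64(56.6)]
130 [np.float64(33.9), np.float64(33.4), np.float64(33.5), np.float64(33.5)] rails [np.float64(59.6), np.float64(59.6)]
150 [np.float64(33.0), np.float64(32.7), np.float64(32.4), np.float64(32.6)] rails [np.float64(62.9), np.float64(62.4)]
165 [np.float64(31.7), np.float64(32.3), np.float64(32.0), np.float64(32.1)] rails [np.float64(64.8), np.float64(64.3)]
w3.npy
50 [np.float64(38.7), np.float64(26.8), np.float64(36.4), np.float64(36.4)] rails [np.float64(75.0), np.float64(75.1)]
60 [np.float64(20.
[... 1105 characters left out ...]
.7), np.float64(53.9), np.float64(54.3), np.float64(54.1)] rails [np.float64(60.6), np.float64(60.3)]
90 [np.float64(54.3), np.float64(54.5), np.float64(54.3), np.float64(54.9)] rails [np.float64(70.6), np.float64(70.5)]
110 [np.float64(53.9), np.float64(54.3), np.float64(54.3), np.float64(54.5)] rails [np.float64(74.3), np.float64(74.1)]
130 [np.float64(54.3), np.float64(54.6), np.float64(54.2), np.float64(54.1)] rails [np.float64(78.2), np.float64(78.5)]
150 [np.float64(54.1), np.float64(54.5), np.float64(54.2), np.float64(54.5)] rails [np.float64(81.8), np.float64(82.1)]
165 [np.float64(54.1), np.float64(53.9), np.float64(54.5), np.float64(54.1)] rails [np.float64(85.3), np.float64(85.0)]
```

Emit:
move_arm(
  commands=[
    [[-0.5,0,0,0],[-1.5,-0.2,0,0],[-2,-0.3,0,0],[-2,-0.3,0,0],[-2,-0.2,0,0],[-1,0,0,0],[0,0,0,0]],
  ],
)

```text
clock: 9.95
tool_pos: [0.3576, 0.3286, 0.2422]
orientation: [115.6, 89.8, 59.5]
force: [0.3, 1.3, -3.3]
opening: 0.0217
```

```bash
python3 - <<'E'
from h import *
st()
im,d,W,_,_=cloud('wrist'); save(im,'w6.png',(220,0,420,240),2.5); np.save('w6.npy',W)
T,_=pose(); L=(W-T[:3,3])@T[:3,:3]*1000; wz=W[:,:,2]*1000
c=((wz>25)&(wz<34)); c[250:]=0; c[:,:245]=0;c[:,395:]=0
n,l,s,ce=cv2.connectedComponentsWithStats(c.astype(np.uint8))
tub0=(T[:2,3]*1000-[428.5,375])@[np.cos(np.radians(33.9)),np.sin(np.radians(33.9))]
print('tcp tub x',tub0)
for k in range(1,n):
    if 40<s[k,4]<240: print('chip',ce[k].round(),s[k,4],np.median(L[l==k],0).round(1), np.percentile(wz[l==k],90).round(1),'tubx',(np.median(L[l==k][:,1])+tub0).round(1))
for v in (70,90,110,130,150,165):
    out=[]
    for lo,hi in ((268,285),(297,312),(326,341),(355,370)):
            z=W[v-1:v+2,lo:hi,2]*1000; out.append(np.nanpercentile(z,96).round(1))
    print(v,out)
m=(wz>33)&(wz<48); m[75:]=0; m[:,:248]=0; m[:,390:]=0
n,l,s,ce=cv2.connectedComponentsWithStats(m.astype(np.uint8))
for k in range(1,n):
    if s[k,4]>100: P=L[l==k]; print('blank',ce[k].round(),s[k,4],np.percentile(wz[l==k],[5,50,95]).round(1),cv2.minEnclosingCircle(P[:,1:].astype(np.float32)))
E
```

```text
t 9.95 pos [357.6 328.6 242.2] phi 33.93 f [ 0.3  1.3 -3.3] open 21.7 J [ 65.9   1.7 -21.2   0.  -67.   58.1]
tcp tub x -85.49114918773661
chip [260.  11.] 86 [210.8 195.1 -56.3] 33.6 tubx 109.6
chip [316.   7.] 202 [211.  195.2  -2.9] 33.3 tubx 109.7
chip [259. 104.] 219 [211.1 112.2 -59.3] 33.3 tubx 26.8
chip [293.  53.] 55 [210.9 154.9 -24.8] 33.6 tubx 69.4
chip [347.  59.] 43 [210.1 151.7  26.5] 33.3 tubx 66.2
chip [370.  70.] 101 [210.6 142.   48.6] 31.2 tubx 56.5
chip [269.  79.] 77 [211.3 134.2 -48.3] 30.8 tubx 48.7
chip [295.  80.] 132 [211.  133.4 -23.4] 31.0 tubx 47.9
chip [322.  82.] 128 [211.1 131.4   2.8] 31.0 tubx 45.9
chip [343.  82.] 131 [211.1 131.4  23.3] 30.9 tubx 45.9
chip [298. 154.] 99 [211.1  63.6 -21.7] 30.8 tubx -21.9
chip [269. 188.] 77 [208.7  29.  -52.7] 33.9 tubx -56.4
chip [299. 188.] 154 [209.2  29.1 -21.1] 33.4 tubx -56.4
chip [339. 188.] 160 [209.1  29.1  20.6] 33.5 tubx -56.4
chip [370. 189.] 95 [208.8  28.2  53.1] 33.4 tubx -57.3
70 [np.float64(128.1), np.float64(127.8), np.float64(127.5), np.float64(127.8)]
90 [np.float64(126.4), np.float64(126.5), np.float64(126.7), np.float64(126.2)]
110 [np.float64(125.9), np.float64(125.7), np.float64(125.4), np.float64(126.0)]
130 [np.float64(124.7), np.float64(124.8), np.float64(124.6), np.float64(125.0)]
150 [np.float64(124.4), np.float64(123.8), np.float64(124.1), np.float64(124.2)]
165 [np.float64(123.5), np.float64(122.9), np.float64(123.4), np.float64(122.8)]
blank [316.  27.] 5061 [34.7 39.8 44.8] ((166.16566467285156, 0.9027144312858582), 67.41230773925781)
```

View pics/w6.png

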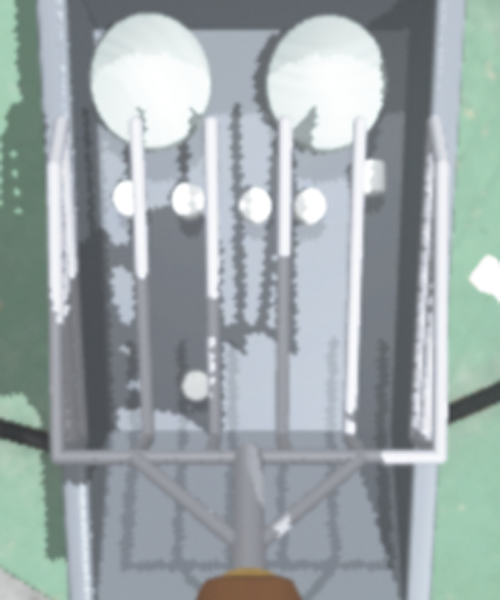

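Emit:
move_arm(
  commands=[
    [[1.5,0.5,0,0],[2.2,1,0,0],[2,1,0,0],[0.5,1,0,0],[0,1,0,0],[0,0.6,0,0],[0,0.3,0,0],[0,0,0,0]],
  ],
)

```text
clock: 10.8
tool_pos: [0.4022, 0.3583, 0.1794]
orientation: [114.5, 89.9, 58.4]
force: [0.7, 1.1, -3.0]
opening: 0.0221
```

Emit:
move_arm(
  commands=[
    [[0,0.3,0,0],[-0.2,0.4,0,0],[-0.3,0.4,0,0],[-0.4,0.4,0,0],[-0.3,0.3,0,0],[0,0,0,0]],
  ],
)

```text
clock: 11.4
tool_pos: [0.417, 0.3681, 0.1913]
orientation: [87.7, 90.0, 31.6]
force: [-2.2, -1.1, -0.5]
opening: 0.0219
```

```bash
cat >> h.py <<'E'
def pitch():
    im,d,W,_,_=cloud('wrist'); T,o=pose(); L=(W-T[:3,3])@T[:3,:3]*1000
    P=[]
    for u0 in (268,297,326,355):
        for v in range(60,172,4):
            w=L[v,u0:u0+17]; i=np.nanargmin(w[:,0]); P.append(w[i])
    P=np.array(P); P=P[(P[:,0]>75)&(P[:,0]<165)]
    c=np.polyfit(P[:,1],P[:,0],1)
    for _ in range(8):
        r=P[:,0]-np.polyval(c,P[:,1]); k=np.abs(r)<max(2.0,1.5*np.median(np.abs(r))); c=np.polyfit(P[k,1],P[k,0],1)
    print('pitch down %.1f deg, tine top below TCP at y=85: %.1f, n %d/%d, y %.0f..%.0f'%(np.degrees(np.arctan(c[0])),np.polyval(c,85),k.sum(),len(P),P[k,1].min(),P[k,1].max()))
    return im,W
E
python3 - <<'E'
from h import *
st(); print(get_obs()['moment'].round(2)); im,W=pitch()
E
```

```text
t 11.40 pos [417.  368.1 191.3] phi 33.92 f [-2.2 -1.1 -0.5] open 21.9 J [ 61.6  10.9 -17.4   0.  -61.6  62.3]
[-0.77  1.1  -0.03]
pitch down 2.1 deg, tine top below TCP at y=85: 125.4, n 96/112, y 54..121
```

Emit:
move_arm(
  commands=[
    [[-0.3,0.4,0,0],[-0.4,0.4,0,0],[-0.4,0.5,0,0],[-0.3,0.5,0,0],[0,0,0,0]],
  ],
)

```text
clock: 11.95
tool_pos: [0.4325, 0.3785, 0.2055]
orientation: [85.4, 89.9, 29.4]
force: [-2.1, -1.1, -1.4]
opening: 0.0219
```

```bash
python3 - <<'E'
from h import *
st(); print(get_obs()['moment'].round(2)); im,W=pitch()
E
```

```text
t 11.95 pos [432.5 378.5 205.5] phi 33.93 f [-2.1 -1.1 -1.4] open 21.9 J [ 60.7  12.  -14.1   0.  -63.9  63.2]
[-0.8   0.78 -0.08]
pitch down 9.0 deg, tine top below TCP at y=85: 137.2, n 68/84, y 53..103
```

Emit:
move_arm(
  commands=[
    [[-0.5,-0.5,0,0],[-0.3,-1.2,0,0],[0,-1.5,0,0],[0,-1.5,0,0],[0,-1.5,0,0],[0,-1,0,0],[0,-0.5,0,0],[0,0,0,0]],
  ],
)

```text
clock: 12.8
tool_pos: [0.3673, 0.3349, 0.2133]
orientation: [117.2, 89.9, 61.1]
force: [0.2, -0.6, -1.7]
opening: 0.0219
```

```bash
python3 - <<'E'
from h import *
st(); im,W=pitch(); T,_=pose(); print('tubx',(T[:2,3]*1000-[428.5,375])@[.83,.558],'lat',(T[:2,3]*1000-[428.5,375])@[-.558,.83])
E
```

```text
t 12.80 pos [367.3 334.9 213.3] phi 33.97 f [ 0.2 -0.6 -1.7] open 21.9 J [ 65.1   4.2 -22.4   0.  -63.4  58.9]
pitch down 8.8 deg, tine top below TCP at y=85: 137.0, n 68/68, y 53..102
tubx -72.61841939811858 lat 0.91224892810887
```

Emit:
move_arm(
  commands=[
    [[1,0,0.03,0],[1.5,0,0,0],[1.2,0,0,0],[0.5,0,0,0],[0.3,0,0,0],[0,0,0,0]],
  ],
)

```text
clock: 13.45
tool_pos: [0.368, 0.3348, 0.1675]
orientation: [-51.0, 90.0, -107.0]
force: [-0.6, 0.1, -2.2]
opening: 0.0218
```

Emit:
move_arm(
  commands=[
    [[0,0.3,0,0],[0,0.3,0,0],[0,0.3,0,0],[0,0.3,0,0],[0,0.3,0,0],[0,0.3,0,0],[0,0,0,0]],
  ],
)

```text
clock: 14.15
tool_pos: [0.3832, 0.3451, 0.1678]
orientation: [7.4, 90.0, -48.6]
force: [-0.6, 0.4, -2.1]
opening: 0.0216
```

```bash
cat >> h.py <<'E'
def tubrep(W,save_=None):
    T,_=pose(); L=(W-T[:3,3])@T[:3,:3]*1000; wz=W[:,:,2]*1000; q=T[:2,3]*1000-[428.5,375]; tx=q@[.83,.558]; la=q@[-.558,.83]
    X=L[:,:,1]+tx; Y=L[:,:,2]-la   # tub x, minus tub y
    print('tubx %.1f lat %.1f'%(tx,la))
    for nm,lo,hi,a0,a1 in(('chip',25.5,32.5,25,250),('blank',36,60,250,9000)):
        m=(wz>lo)&(wz<hi)&(X>-45)&(X<108)&(np.abs(Y)<56); m[250:]=0
        n,l,s,ce=cv2.connectedComponentsWithStats(m.astype(np.uint8))
        for k in range(1,n):
            if a0<s[k,4]<a1: b=l==k; print(nm,'px',ce[k].round().astype(int),s[k,4],'tub x %.0f y(-) %.0f ztop %.0f  ext %s'%(np.median(X[b]),np.median(Y[b]),np.percentile(wz[b],90),np.r_[np.percentile(X[b],[2,98]),np.percentile(Y[b],[2,98])].round(0)))
E
python3 - <<'E'
from h import *
st(); im,W=pitch(); tubrep(W)
save(im,'w7.png',(220,0,420,240),2.5)
E
```

```text
t 14.15 pos [383.2 345.1 167.8] phi 33.92 f [-0.6  0.4 -2.1] open 21.6 J [ 63.8   8.3 -24.    0.  -57.6  60.1]
pitch down 8.9 deg, tine top below TCP at y=85: 137.0, n 70/112, y 54..115
tubx -54.6 lat 0.4
chip px [286  73] 64 tub x 68 y(-) -25 ztop 32  ext [ 66.  82. -42. -14.]
chip px [347  75] 62 tub x 67 y(-) 21 ztop 32  ext [65. 79.  8. 39.]
chip px [377  93] 220 tub x 57 y(-) 45 ztop 31  ext [51. 62. 40. 51.]
chip px [321 106] 190 tub x 47 y(-) 1 ztop 31  ext [41. 52. -4.  7.]
chip px [348 107] 184 tub x 46 y(-) 23 ztop 31  ext [41. 51. 17. 28.]
chip px [307 126] 219 tub x 32 y(-) -10 ztop 32  ext [ 10.  49. -12.  -8.]
chip px [333 126] 225 tub x 33 y(-) 11 ztop 32  ext [10. 49.  9. 13.]
chip px [359 127] 240 tub x 32 y(-) 32 ztop 32  ext [10. 49. 30. 34.]
chip px [384 128] 151 tub x 30 y(-) 52 ztop 32  ext [ 8. 49. 51. 53.]
chip px [293 192] 160 tub x -21 y(-) -22 ztop 31  ext [-27. -16. -28. -17.]
blank px [272  46] 2611 tub x 87 y(-) -34 ztop 43  ext [ 69. 105. -53. -16.]
blank px [357  46] 2597 tub x 86 y(-) 27 ztop 43  ext [ 69. 105.  10.  46.]
blank px [387 164] 667 tub x 5 y(-) 52 ztop 56  ext [-35.  41.  51.  54.]
blank px [252 164] 661 tub x 5 y(-) -51 ztop 56  ext [-34.  41. -54. -50.]
```

Emit:
move_arm(
  commands=[
    [[0,0.3,0,0],[0.1,0.3,0,0],[0.3,-0.3,0,0],[0.35,-0.4,0,0],[0.35,-0.4,0,0],[0.35,-0.4,0,0],[0.35,-0.4,0,0],[0,0,0,0]],
  ],
)

```text
clock: 15.0
tool_pos: [0.3716, 0.3372, 0.1509]
orientation: [109.4, 89.9, 53.4]
force: [-5.0, -3.1, 9.8]
opening: 0.0219
```

```bash
python3 - <<'E'
from h import *
st(); im,W=pitch()
E
```

```text
t 15.00 pos [371.6 337.2 150.9] phi 33.96 f [-5.  -3.1  9.8] open 21.9 J [ 64.7   8.  -27.    0.  -55.   59.3]
pitch down 4.3 deg, tine top below TCP at y=85: 126.4, n 100/112, y 54..133
```

Emit:
move_arm(
  commands=[
    [[0.2,-0.1,0,0],[0.2,0,0,0],[0.1,0,0,0],[0.1,0,0,0],[0,0,0,0]],
  ],
)

```text
clock: 15.55
tool_pos: [0.37, 0.3356, 0.1456]
orientation: [-69.7, 89.9, -125.7]
force: [-12.1, -8.4, 21.3]
opening: 0.022
```

```bash
python3 - <<'E'
from h import *
st(); im,W=pitch(); tubrep(W)
E
```

```text
t 15.55 pos [370.  335.6 145.6] phi 33.97 f [-12.1  -8.4  21.3] open 22.0 J [ 64.8   8.2 -27.6  -0.  -54.4  59.2]
pitch down 0.4 deg, tine top below TCP at y=85: 121.7, n 88/112, y 54..130
tubx -70.5 lat -0.1
chip px [350  43] 121 tub x 68 y(-) 21 ztop 32  ext [65. 82.  7. 43.]
chip px [278  43] 108 tub x 68 y(-) -27 ztop 32  ext [ 66.  80. -46. -14.]
chip px [286  72] 244 tub x 51 y(-) -23 ztop 31  ext [ 46.  56. -28. -18.]
chip px [321  79] 241 tub x 46 y(-) 2 ztop 31  ext [41. 52. -4.  7.]
chip px [350  80] 240 tub x 46 y(-) 23 ztop 31  ext [41. 52. 17. 28.]
chip px [247  78] 42 tub x 47 y(-) -52 ztop 32  ext [ 44.  51. -54. -50.]
chip px [391  77] 50 tub x 47 y(-) 52 ztop 32  ext [44. 51. 51. 54.]
chip px [289 175] 191 tub x -21 y(-) -23 ztop 31  ext [-27. -16. -28. -17.]
blank px [266  19] 2248 tub x 81 y(-) -34 ztop 43  ext [ 69.  92. -53. -16.]
blank px [360  19] 2250 tub x 81 y(-) 28 ztop 43  ext [68. 92.  9. 46.]
blank px [256 162] 1287 tub x -16 y(-) -51 ztop 59  ext [-36.  38. -54.  -5.]
blank px [382 161] 1244 tub x -16 y(-) 52 ztop 59  ext [-36.  37.   8.  55.]
```

Emit:
move_arm(
  commands=[
    [[-0.15,0,0,0],[0,0.3,0,0],[0,0.5,0,0],[0,0.5,0,0],[0,0.5,0,0],[0,0.2,0,0]],
  ],
)

```text
clock: 16.2
tool_pos: [0.3874, 0.3472, 0.1459]
orientation: [-62.8, 89.8, -118.9]
force: [-13.9, -7.8, 20.0]
opening: 0.022
```

```bash
python3 - <<'E'
from h import *
st(); im,W=pitch(); tubrep(W)
E
```

```text
t 16.20 pos [387.4 347.2 145.9] phi 33.94 f [-13.9  -7.8  20. ] open 22.0 J [ 63.5  10.1 -25.1  -0.  -55.   60.4]
pitch down 0.6 deg, tine top below TCP at y=85: 121.9, n 78/112, y 54..123
tubx -49.5 lat -0.1
chip px [280  75] 68 tub x 68 y(-) -26 ztop 32  ext [ 66.  79. -44. -15.]
chip px [348  76] 64 tub x 68 y(-) 20 ztop 32  ext [66. 77.  9. 38.]
chip px [246  78] 42 tub x 68 y(-) -52 ztop 32  ext [ 65.  72. -54. -50.]
chip px [391  78] 45 tub x 68 y(-) 52 ztop 32  ext [65. 72. 51. 54.]
chip px [258  97] 234 tub x 55 y(-) -44 ztop 31  ext [ 50.  61. -49. -39.]
chip px [287 103] 223 tub x 51 y(-) -23 ztop 31  ext [ 46.  57. -29. -18.]
chip px [320 110] 217 tub x 47 y(-) 1 ztop 31  ext [41. 52. -4.  6.]
chip px [349 110] 219 tub x 46 y(-) 22 ztop 31  ext [41. 52. 17. 28.]
chip px [292 203] 68 tub x -22 y(-) -21 ztop 31  ext [-26. -21. -26. -17.]
blank px [267  45] 3158 tub x 87 y(-) -34 ztop 44  ext [ 69. 105. -53. -16.]
blank px [359  45] 3136 tub x 86 y(-) 28 ztop 43  ext [ 69. 106.  10.  46.]
blank px [255 161] 1234 tub x 6 y(-) -51 ztop 59  ext [-15.  58. -54.  -6.]
blank px [382 162] 1231 tub x 5 y(-) 52 ztop 59  ext [-15.  58.   7.  55.]
```

Emit:
move_arm(
  commands=[
    [[-0.1,0.3,0,0],[0,0.4,0,0],[0,0.5,0,0],[0,0.5,0,0],[0,0.4,0,0],[0,0.3,0,0],[0,0,0,0]],
  ],
)

```text
clock: 16.95
tool_pos: [0.4059, 0.3588, 0.1489]
orientation: [-65.4, 89.7, -121.4]
force: [-22.8, -14.8, 36.8]
opening: 0.0217
```

```bash
python3 - <<'E'
from h import *
st(); im,W=pitch(); tubrep(W); save(im,'w8.png',(220,0,420,240),2.5)
E
```

```text
t 16.95 pos [405.9 358.8 148.9] phi 33.97 f [-22.8 -14.8  36.8] open 21.7 J [ 62.2  12.  -22.1  -0.  -56.1  61.8]
pitch down -17.8 deg, tine top below TCP at y=85: 114.4, n 70/112, y 54..127
tubx -27.7 lat -0.8
chip px [288 104] 33 tub x 72 y(-) -21 ztop 32  ext [ 67.  81. -30. -15.]
chip px [388 106] 39 tub x 71 y(-) 52 ztop 32  ext [68. 74. 51. 54.]
chip px [248 108] 35 tub x 70 y(-) -52 ztop 32  ext [ 67.  73. -54. -50.]
chip px [375 121] 242 tub x 61 y(-) 43 ztop 31  ext [55. 67. 37. 49.]
chip px [259 128] 211 tub x 56 y(-) -44 ztop 31  ext [ 50.  61. -49. -38.]
chip px [287 134] 202 tub x 52 y(-) -23 ztop 31  ext [ 47.  57. -28. -18.]
chip px [319 140] 194 tub x 47 y(-) 1 ztop 31  ext [42. 52. -4.  6.]
chip px [347 141] 196 tub x 47 y(-) 22 ztop 31  ext [41. 52. 17. 28.]
chip px [384 188] 175 tub x 10 y(-) 52 ztop 29  ext [-10.  33.  51.  54.]
chip px [254 193] 150 tub x 6 y(-) -51 ztop 30  ext [-12.  26. -52. -49.]
chip px [292 228] 66 tub x -21 y(-) -21 ztop 31  ext [-25. -19. -26. -17.]
blank px [268  80] 2904 tub x 87 y(-) -34 ztop 44  ext [ 69. 106. -53. -16.]
blank px [357  80] 2976 tub x 87 y(-) 28 ztop 44  ext [ 69. 106.  10.  47.]
blank px [390 168] 783 tub x 26 y(-) 53 ztop 56  ext [-8. 64. 51. 55.]
blank px [247 169] 789 tub x 26 y(-) -51 ztop 56  ext [ -9.  63. -53. -49.]
```

View pics/w8.png

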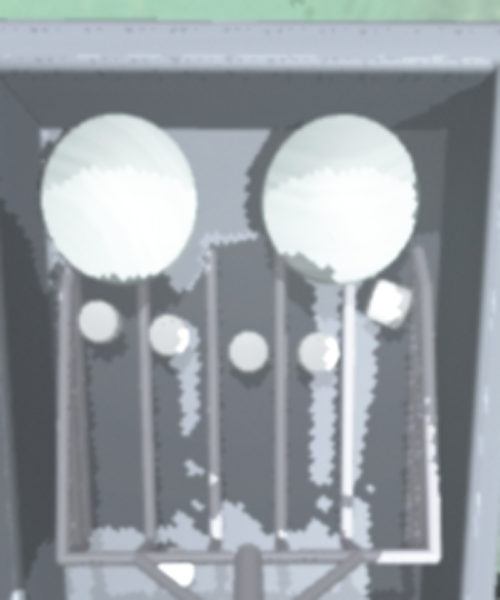

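```bash
python3 - <<'E'
from h import *
im,d,W,_,_=cloud('wrist'); T,o=pose(); L=(W-T[:3,3])@T[:3,:3]*1000; st()
print(o['moment'])
# tine columns: crop->px : 212/2.5+220=305 ; 278/2.5+220=331
for v in range(96,222,8):
    r=[]
    for lo,hi in((298,312),(325,339)):
        w=L[v,lo:hi]; i=np.nanargmin(w[:,0]); r.append(w[i].round(1).tolist())
    print(v,r)
print('bar'); 
for v in range(214,228,2): print(v,[L[v,u].round(1).tolist() for u in (270,300,340)])
for v in range(226,262,4): print('handle',v,L[v,319].round(1).tolist())
save(im,'w9.png',None,1)
E
```

```text
t 17.05 pos [405.9 358.8 148.9] phi 33.97 f [-22.2 -14.3  35.4] open 22.3 J [ 62.2  12.  -22.2  -0.  -56.1  61.8]
[-5.07932011  8.12341872  0.17718372]
96 [[128.0, 107.2, -12.6], [109.0, 104.8, 13.1]]
104 [[125.0, 101.2, -11.0], [111.8, 99.8, 14.0]]
112 [[125.2, 95.5, -10.4], [125.5, 95.5, 8.6]]
120 [[125.1, 89.8, -11.2], [123.5, 89.6, 9.4]]
128 [[124.3, 83.9, -10.5], [123.9, 83.9, 11.0]]
136 [[123.5, 78.0, -10.5], [118.8, 77.9, 4.8]]
144 [[122.8, 72.1, -10.5], [118.1, 72.1, 4.8]]
152 [[122.1, 66.2, -11.4], [122.5, 66.1, 9.5]]
160 [[122.1, 60.1, -9.1], [121.8, 60.1, 11.1]]
168 [[121.6, 54.1, -9.9], [122.1, 54.0, 8.8]]
176 [[120.2, 48.0, -9.9], [121.0, 47.9, 8.9]]
184 [[121.5, 41.7, -10.8], [120.3, 41.8, 9.7]]
192 [[119.4, 35.6, -10.0], [119.3, 35.6, 11.3]]
200 [[119.6, 29.3, -11.7], [120.3, 29.1, 12.2]]
208 [[118.7, 23.0, -10.2], [119.6, 22.8, 9.0]]
216 [[109.0, 18.4, -9.8], [106.3, 19.0, 10.9]]
bar
214 [[130.0, 16.0, -40.6], [130.0, 16.0, -15.6], [129.1, 16.1, 17.6]]
216 [[129.8, 14.3, -40.7], [129.7, 14.3, -15.7], [129.0, 14.4, 17.6]]
218 [[129.3, 12.7, -40.7], [130.8, 12.4, -15.8], [130.6, 12.4, 17.8]]
220 [[128.8, 11.2, -40.7], [85.3, 20.3, -13.2], [83.2, 20.7, 15.0]]
222 [[82.1, 19.5, -34.0], [82.9, 19.3, -13.1], [83.3, 19.2, 15.0]]
224 [[81.7, 18.2, -34.0], [84.0, 17.6, -13.2], [83.1, 17.8, 15.0]]
226 [[130.4, 5.7, -41.1], [129.6, 5.8, -15.8], [131.9, 5.3, 17.9]]
handle 226 [71.2, 19.1, 0.3]
handle 230 [64.9, 17.9, 0.3]
handle 234 [61.5, 16.0, 0.3]
handle 238 [56.2, 14.8, 0.3]
handle 242 [52.6, 13.1, 0.3]
handle 246 [47.2, 12.1, 0.3]
handle 250 [41.4, 11.3, 0.3]
handle 254 [36.8, 10.2, 0.3]
handle 258 [34.7, 8.5, 0.3]
```

View pics/w9.png

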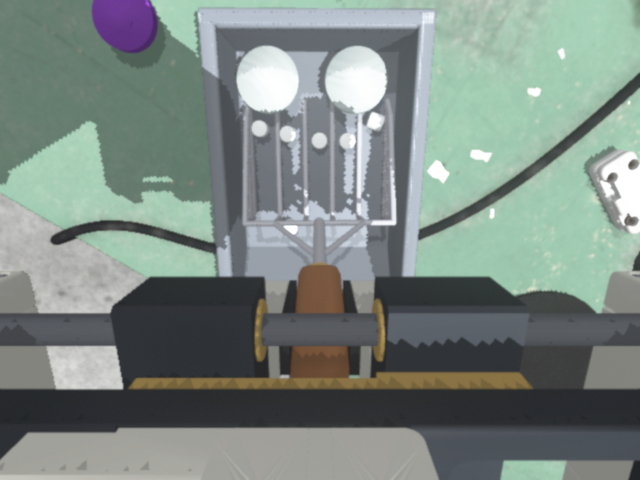

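Emit:
move_arm(
  commands=[
    [[-0.2,-0.5,0,0],[0,-0.5,0,0],[0,-0.5,0,0],[0,0,0,0]],
  ],
)

```text
clock: 17.45
tool_pos: [0.3953, 0.3534, 0.1485]
orientation: [107.1, 90.0, 51.1]
force: [-1.0, 0.2, 2.3]
opening: 0.0217
```

```bash
cat >> h.py <<'E'
def scoopfit(W=None):
    if W is None: _,_,W,_,_=cloud('wrist')
    T,o=pose(); L=(W-T[:3,3])@T[:3,:3]*1000; st()
    print('f',o['force'].round(1))
    for v in range(56,250,10):
        r=[]
        for lo,hi in((298,312),(325,339)):
            w=L[v,lo:hi]; i=np.nanargmin(w[:,0]); r+=w[i].round(0).astype(int).tolist()
        print(v,r,'hnd',L[v,319].round(0))
E
python3 - <<'E'
from h import *
im,d,W,_,_=cloud('wrist'); scoopfit(W); tubrep(W)
E
```

```text
t 17.50 pos [395.3 353.4 148.5] phi 33.95 f [-2.4 -1.1  3.9] open 21.9 J [ 63.   10.8 -23.8   0.  -55.4  60.9]
f [-2.4 -1.1  3.9]
56 [112, 131, -14, 109, 130, 13] hnd [129. 135.   0.]
66 [112, 125, -14, 109, 124, 14] hnd [130. 128.   0.]
76 [113, 119, -15, 110, 118, 14] hnd [130. 121.   0.]
86 [129, 114, -16, 112, 112, 13] hnd [130. 114.   0.]
96 [129, 107, -14, 129, 107, 5] hnd [130. 107.   0.]
106 [125, 100, -12, 125, 100, 9] hnd [130. 100.   0.]
116 [125, 93, -10, 123, 93, 10] hnd [129.  93.   0.]
126 [123, 85, -10, 118, 85, 6] hnd [119.  85.   0.]
136 [124, 78, -11, 124, 78, 9] hnd [130.  78.   0.]
146 [123, 71, -11, 122, 71, 10] hnd [130.  71.   0.]
156 [122, 63, -10, 122, 63, 10] hnd [129.  63.   0.]
166 [121, 56, -9, 121, 56, 12] hnd [132.  55.   0.]
176 [122, 48, -10, 120, 48, 10] hnd [130.  47.   0.]
186 [121, 40, -11, 121, 40, 10] hnd [130.  39.   0.]
196 [119, 32, -10, 120, 32, 11] hnd [130.  31.   0.]
206 [119, 25, -9, 119, 25, 11] hnd [130.  23.   0.]
216 [104, 20, -10, 102, 20, 11] hnd [129.  14.   0.]
226 [128, 6, -13, 79, 17, 4] hnd [71. 19.  0.]
236 [127, -2, -17, 64
[... 426 characters left out ...]
op 31  ext [ 46.  57. -28. -17.]
chip px [321 125] 204 tub x 46 y(-) 1 ztop 31  ext [41. 52. -4.  7.]
chip px [350 125] 208 tub x 46 y(-) 23 ztop 31  ext [41. 51. 17. 28.]
chip px [254 186] 190 tub x -0 y(-) -52 ztop 29  ext [-22.  25. -53. -51.]
chip px [384 188] 174 tub x -1 y(-) 51 ztop 29  ext [-22.  21.  50.  52.]
chip px [292 213] 162 tub x -21 y(-) -22 ztop 31  ext [-26. -16. -28. -17.]
blank px [269  62] 2915 tub x 86 y(-) -35 ztop 43  ext [ 68. 105. -53. -17.]
blank px [359  64] 2864 tub x 86 y(-) 27 ztop 43  ext [ 68. 104.  10.  46.]
blank px [248 168] 790 tub x 14 y(-) -52 ztop 56  ext [-20.  52. -55. -51.]
blank px [390 167] 784 tub x 15 y(-) 51 ztop 56  ext [-20.  52.  50.  54.]
```

Emit:
move_arm(
  commands=[
    [[0,0,0,0],[0,0,0,0],[0,0,0,0],[0,0,0,0],[0,0,0,0],[0,0,0,0]],
  ],
  jaw=5,
)

```text
clock: 18.1
tool_pos: [0.3953, 0.3532, 0.1483]
orientation: [-55.5, 90.0, -111.6]
force: [-0.4, 0.5, 0.0]
opening: 0.0499
```

```bash
python3 - <<'E'
from h import *
im,d,W,_,_=cloud('wrist'); scoopfit(W); save(im,'w10.png')
T,_=pose(); L=(W-T[:3,3])@T[:3,:3]*1000
H=L[225:262,300:340].reshape(-1,3); H=H[(H[:,0]<70)]
for a in range(0,70,6):
    s=H[(H[:,0]>=a)&(H[:,0]<a+6)]
    if len(s)>6: print('handle depth',a+3,np.median(s,0).round(1),np.percentile(s[:,2],[5,95]).round(1))
E
```

```text
t 18.15 pos [395.3 353.2 148.3] phi 33.93 f [-0.4 -0.4 -0.2] open 50.1 J [ 63.   10.8 -23.8  -0.  -55.4  60.9]
f [-0.4 -0.4 -0.2]
56 [112, 131, -14, 108, 130, 13] hnd [129. 135.   0.]
66 [112, 125, -13, 108, 124, 14] hnd [129. 128.   0.]
76 [115, 119, -15, 109, 118, 14] hnd [129. 121.   0.]
86 [128, 114, -14, 110, 112, 13] hnd [130. 114.   0.]
96 [128, 107, -11, 128, 107, 5] hnd [130. 107.   0.]
106 [126, 100, -10, 125, 100, 11] hnd [130. 100.   0.]
116 [124, 93, -11, 124, 93, 10] hnd [129.  93.   0.]
126 [125, 85, -10, 118, 85, 5] hnd [117.  85.   0.]
136 [125, 78, -10, 125, 78, 10] hnd [130.  78.   0.]
146 [125, 71, -11, 125, 71, 9] hnd [131.  71.   0.]
156 [125, 63, -11, 125, 63, 9] hnd [130.  63.   0.]
166 [125, 55, -11, 125, 55, 11] hnd [130.  55.   0.]
176 [124, 48, -11, 125, 48, 11] hnd [129.  47.   0.]
186 [126, 40, -9, 124, 40, 11] hnd [130.  39.   0.]
196 [124, 32, -12, 125, 32, 12] hnd [130.  31.   0.]
206 [125, 24, -11, 125, 24, 10] hnd [130.  23.   0.]
216 [111, 18, -11, 111, 18, 11] hnd [130.  14.   0.]
226 [89, 15, -11, 88, 15, 7] hnd [82. 17.  0.]
236 [126, -2, -8, 127, -2, 6] hnd [70. 13.  0.]
246 [63, 8, -11, 61, 8, 11] hnd [59.  9.  0.]
handle depth 45 [46.6  3.4  0.3] [-2.1  3.2]
handle depth 51 [51.6  4.2  0. ] [-5.   5.4]
handle depth 57 [56.9  5.5  1. ] [-8.7  9.3]
handle depth 63 [62.3  7.8  0.3] [-11.9  12.8]
handle depth 69 [67.8 10.7  0.3] [-3.   7.8]
```

```bash
python3 - <<'E'
from h import *
W=np.load('w3.npy'); T=np.load('w3T.npy'); L=(W-T[:3,3])@T[:3,:3]*1000
H=L[180:262,300:340].reshape(-1,3)
for a in range(0,100,6):
    s=H[(H[:,0]>=a)&(H[:,0]<a+6)]
    if len(s)>6: print('w3 depth',a+3,np.median(s,0).round(1))
H=L[180:200,250:390].reshape(-1,3); s=H[(H[:,0]>80)&(H[:,0]<92)]; print('topbar w3',np.median(s,0).round(1),len(s))
im,d,W,_,_=cloud('wrist'); T,_=pose(); L=(W-T[:3,3])@T[:3,:3]*1000
H=L[205:235,250:390].reshape(-1,3); s=H[(H[:,0]>80)&(H[:,0]<95)]; print('topbar now',np.median(s,0).round(1),len(s), 'center z', (np.percentile(s[:,2],1)+np.percentile(s[:,2],99))/2)
H=L[205:262,300:340].reshape(-1,3)
for a in range(30,100,6):
    s=H[(H[:,0]>=a)&(H[:,0]<a+6)]
    if len(s)>6: print('now depth',a+3,np.median(s,0).round(1))
E
```

```text
w3 depth 3 [ 3.  22.1  0.9]
w3 depth 9 [ 9.  24.2  0.4]
w3 depth 15 [14.5 26.2  0.4]
w3 depth 21 [21.5 26.4  0.9]
w3 depth 27 [25.2 26.   0.4]
w3 depth 39 [39.4 25.2  0.9]
w3 depth 45 [45.4 27.2  0.3]
w3 depth 51 [51.6 28.2  0.9]
w3 depth 57 [57.1 30.1  0.9]
w3 depth 63 [62.3 33.   0.3]
w3 depth 69 [69. 36.  1.]
w3 depth 75 [74.7 38.2  0.3]
w3 depth 81 [81.4 40.3  1. ]
w3 depth 87 [87.5 40.4  0.3]
w3 depth 93 [92.9 41.8 -9. ]
w3 depth 99 [99.4 41.6  9.8]
topbar w3 [87.4 40.3  1. ] 872
topbar now [89.6 16.4  1. ] 916 center z 1.1002051534045734
now depth 45 [46.8  3.4  0.6]
now depth 51 [51.9  4.3  0.3]
now depth 57 [57.   5.4  0.3]
now depth 63 [62.6  7.6  0.9]
now depth 69 [68.4 11.   0.3]
now depth 75 [75.  13.5  0.3]
now depth 81 [81.2 15.7  0.3]
now depth 87 [89.1 16.5  1. ]
now depth 93 [90.5 17.6 -0.5]
now depth 99 [99.2 17.6 -8.7]
```

Emit:
move_arm(
  commands=[
    [[0,-0.5,0.02,0],[0,-0.8,0,0],[0.1,-0.7,0,0],[0.1,-0.4,0,0],[0,0,0,0]],
  ],
)

```text
clock: 18.7
tool_pos: [0.3749, 0.3392, 0.1464]
orientation: [161.0, 90.0, 104.9]
force: [0.4, 0.4, 1.1]
opening: 0.05
```

Emit:
move_arm(
  commands=[
    [[0,0,0,0],[0,0,0,0],[0,0,0,0],[0,0,0,0],[0,0,0,0],[0,0,0,0],[0,0,0,0]],
  ],
  jaw=1.5,
)

```text
clock: 19.4
tool_pos: [0.3756, 0.3396, 0.1463]
orientation: [-44.8, 90.0, -100.9]
force: [1.5, 0.5, -1.7]
opening: 0.0217
```

```bash
python3 - <<'E'
from h import *
st(); im,W=pitch(); tubrep(W); save(im,'w11.png',(225,0,415,110),4)
E
```

```text
t 19.40 pos [375.6 339.6 146.3] phi 33.93 f [ 1.5  0.5 -1.7] open 21.7 J [ 64.4   8.7 -26.8   0.  -54.5  59.5]
pitch down -0.1 deg, tine top below TCP at y=85: 122.7, n 90/112, y 54..128
tubx -63.7 lat 0.2
chip px [279  53] 103 tub x 68 y(-) -26 ztop 32  ext [ 65.  82. -50. -14.]
chip px [349  55] 93 tub x 67 y(-) 19 ztop 32  ext [64. 81.  7. 41.]
chip px [246  72] 44 tub x 58 y(-) -52 ztop 32  ext [ 54.  61. -54. -50.]
chip px [391  71] 46 tub x 59 y(-) 52 ztop 32  ext [56. 63. 50. 54.]
chip px [258  77] 246 tub x 55 y(-) -44 ztop 31  ext [ 50.  60. -49. -38.]
chip px [288  83] 231 tub x 51 y(-) -22 ztop 31  ext [ 46.  57. -28. -17.]
chip px [321  90] 230 tub x 46 y(-) 2 ztop 31  ext [41. 52. -4.  7.]
chip px [350  90] 228 tub x 46 y(-) 23 ztop 31  ext [41. 52. 18. 28.]
chip px [290 183] 157 tub x -21 y(-) -22 ztop 31  ext [-25. -16. -28. -17.]
blank px [267  26] 2871 tub x 84 y(-) -34 ztop 43  ext [ 68.  99. -53. -17.]
blank px [359  26] 2873 tub x 84 y(-) 27 ztop 43  ext [68. 99.  9. 46.]
blank px [318 157] 2586 tub x -7 y(-) -5 ztop 59  ext [-25.  49. -54.  54.]
```

View pics/w11.png

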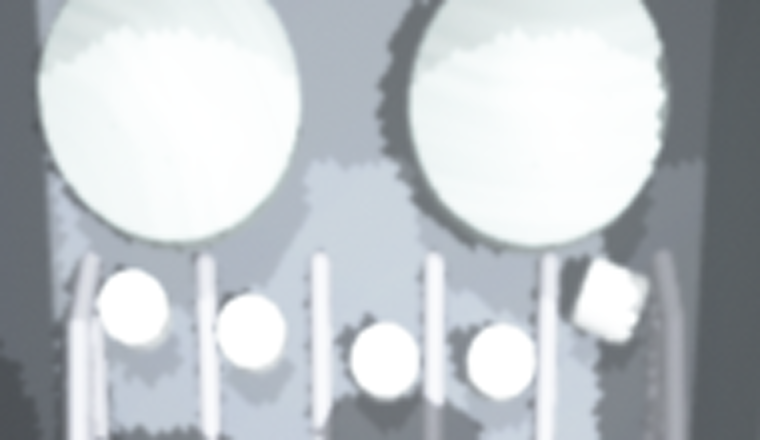

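Emit:
move_arm(
  commands=[
    [[-0.05,0,-0.1,0],[0,0,-0.15,0],[0,0,-0.15,0],[0,0.2,0,0],[0,0.3,0,0],[0,0.3,0,0],[0,0.2,0,0],[0,0,0,0]],
  ],
)

```text
clock: 20.25
tool_pos: [0.3811, 0.3479, 0.1467]
orientation: [-76.2, 89.9, -132.3]
force: [-3.7, -1.4, 1.1]
opening: 0.0218
```

```bash
python3 - <<'E'
from h import *
st(); print(get_obs()['moment'].round(2)); im,W=pitch(); tubrep(W); save(im,'w12.png',(225,0,415,110),4)
E
```

```text
t 20.25 pos [381.1 347.9 146.7] phi 33.91 f [-3.7 -1.4  1.1] open 21.8 J [ 64.2   9.7 -25.5  -0.  -55.   59.8]
[-0.94  1.85  0.03]
pitch down 0.5 deg, tine top below TCP at y=85: 123.1, n 82/112, y 54..126
tubx -54.4 lat 4.0
chip px [289  65] 86 tub x 69 y(-) -24 ztop 32  ext [ 66.  86. -41. -13.]
chip px [352  68] 76 tub x 68 y(-) 20 ztop 32  ext [66. 81.  7. 38.]
chip px [391  71] 44 tub x 68 y(-) 48 ztop 31  ext [64. 71. 46. 50.]
chip px [264  90] 236 tub x 55 y(-) -44 ztop 31  ext [ 50.  61. -49. -38.]
chip px [293  96] 225 tub x 51 y(-) -23 ztop 31  ext [ 46.  57. -28. -18.]
chip px [321 103] 222 tub x 47 y(-) -2 ztop 31  ext [41. 52. -7.  4.]
chip px [350 103] 223 tub x 47 y(-) 19 ztop 31  ext [41. 52. 14. 24.]
chip px [295 198] 101 tub x -23 y(-) -22 ztop 31  ext [-26. -21. -28. -17.]
blank px [273  36] 3125 tub x 87 y(-) -35 ztop 43  ext [ 70. 106. -54. -17.]
blank px [365  38] 3253 tub x 86 y(-) 27 ztop 44  ext [ 68. 105.   9.  47.]
blank px [332 160] 2128 tub x -1 y(-) 23 ztop 59  ext [-16.  57. -56.  50.]
```

Emit:
move_arm(
  commands=[
    [[0,0.25,0,0],[0,0.25,0,0],[0,0.25,0,0],[0,0.25,0,0]],
  ],
)

```text
clock: 20.7
tool_pos: [0.3892, 0.353, 0.1469]
orientation: [-70.8, 89.8, -126.8]
force: [-10.4, -7.3, 12.3]
opening: 0.022
```

```bash
python3 - <<'E'
from h import *
st(); print(get_obs()['moment'].round(2)); im,W=pitch(); tubrep(W); save(im,'w13.png',(225,0,415,140),4)
E
```

```text
t 20.70 pos [389.2 353.  146.9] phi 33.92 f [-10.4  -7.3  12.3] open 22.0 J [ 63.6  10.5 -24.3  -0.  -55.3  60.3]
[-2.61  4.28  0.07]
pitch down -2.2 deg, tine top below TCP at y=85: 122.0, n 81/112, y 54..120
tubx -44.6 lat 3.7
chip px [264 104] 225 tub x 55 y(-) -44 ztop 31  ext [ 50.  61. -49. -39.]
chip px [293 110] 219 tub x 51 y(-) -23 ztop 31  ext [ 46.  57. -28. -17.]
chip px [321 116] 207 tub x 47 y(-) -2 ztop 31  ext [42. 53. -7.  3.]
chip px [349 117] 212 tub x 47 y(-) 19 ztop 31  ext [41. 52. 14. 24.]
chip px [297 203] 59 tub x -18 y(-) -20 ztop 31  ext [-22. -15. -25. -17.]
chip px [292 211] 33 tub x -25 y(-) -26 ztop 31  ext [-27. -21. -28. -21.]
blank px [272  53] 3225 tub x 86 y(-) -35 ztop 46  ext [ 68. 105. -54. -16.]
blank px [366  54] 3201 tub x 85 y(-) 28 ztop 46  ext [ 68. 105.  10.  48.]
blank px [329 160] 2166 tub x 9 y(-) 15 ztop 59  ext [ -7.  66. -56.  51.]
```

View pics/w13.png

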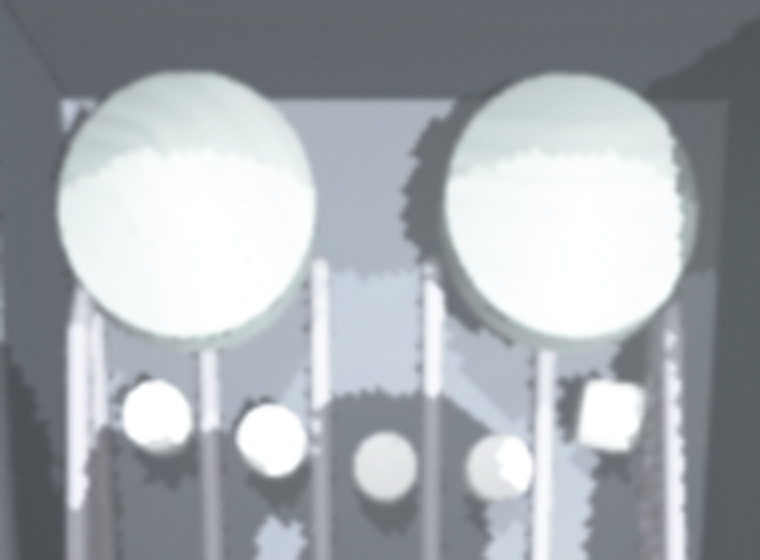

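Emit:
move_arm(
  commands=[
    [[-0.05,0.25,0,0],[0,0.25,0,0],[0,0.25,0,0],[0,0.25,0,0]],
  ],
)

```text
clock: 21.15
tool_pos: [0.3964, 0.3572, 0.1479]
orientation: [-70.9, 89.7, -127.0]
force: [-19.0, -12.1, 22.0]
opening: 0.0218
```

```bash
cat >> h.py <<'E'
def bar(W):
    T,_=pose(); L=(W-T[:3,3])@T[:3,:3]*1000
    H=L[170:240,250:390].reshape(-1,3); s=H[(H[:,0]>76)&(H[:,0]<98)]; 
    print('topbar (nominal 87.4 40.3)',np.median(s,0).round(1),len(s))
    for u0 in (298,325):
        P=[]
        for v in range(120,200,4):
            w=L[v,u0:u0+15]; P.append(w[np.nanargmin(w[:,0])])
        P=np.array(P); P=P[(P[:,0]>100)&(P[:,0]<145)]; c=np.polyfit(P[:,1],P[:,0],1); r=P[:,0]-np.polyval(c,P[:,1]); k=np.abs(r)<2; c=np.polyfit(P[k,1],P[k,0],1); print('back-half pitch %.1f top@60 %.1f n%d'%(np.degrees(np.arctan(c[0])),np.polyval(c,60),k.sum()))
E
python3 - <<'E'
from h import *
st(); print(get_obs()['moment'].round(2)); im,d,W,_,_=cloud('wrist'); tubrep(W); bar(W)
E
```

```text
t 21.15 pos [396.4 357.2 147.9] phi 33.92 f [-19.  -12.1  22. ] open 21.8 J [ 63.   11.3 -23.2  -0.1 -55.8  60.9]
[-4.19  7.16  0.15]
tubx -36.0 lat 3.3
chip px [264 116] 219 tub x 55 y(-) -44 ztop 31  ext [ 51.  61. -49. -38.]
chip px [292 121] 208 tub x 52 y(-) -23 ztop 31  ext [ 46.  57. -28. -18.]
chip px [320 128] 200 tub x 47 y(-) -2 ztop 31  ext [42. 53. -7.  3.]
chip px [348 128] 207 tub x 47 y(-) 19 ztop 31  ext [42. 52. 14. 24.]
chip px [293 218] 131 tub x -22 y(-) -24 ztop 31  ext [-26. -17. -28. -18.]
blank px [269  87] 4283 tub x 81 y(-) -37 ztop 52  ext [  1. 105. -56. -14.]
blank px [369  91] 4459 tub x 80 y(-) 32 ztop 54  ext [  1. 104.   8.  51.]
topbar (nominal 87.4 40.3) [88.  37.8  1.2] 985
back-half pitch 1.1 top@60 123.4 n13
back-half pitch 1.3 top@60 123.2 n7
```

Emit:
move_arm(
  commands=[
    [[-0.2,0,0,0],[-0.3,0,0,0],[-0.3,0,0,0],[-0.2,0,0,0],[0,0.2,0,0],[0,0.2,0,0],[0,0.2,0,0],[0,0,0,0]],
  ],
)

```text
clock: 22.0
tool_pos: [0.4034, 0.3633, 0.1572]
orientation: [-19.1, 90.0, -75.2]
force: [0.0, 0.2, -3.9]
opening: 0.0217
```

```bash
python3 - <<'E'
from h import *
st(); print(get_obs()['moment'].round(2)); im,d,W,_,_=cloud('wrist'); tubrep(W); bar(W);save(im,'w14.png',(225,0,415,140),4)
E
```

```text
t 22.00 pos [403.4 363.3 157.2] phi 33.92 f [ 0.   0.2 -3.9] open 21.7 J [ 62.7  11.5 -21.6   0.  -56.9  61.2]
[-0.31  0.46 -0.05]
tubx -27.5 lat 4.3
chip px [387 111] 143 tub x 68 y(-) 48 ztop 32  ext [48. 91. 47. 49.]
chip px [306 115] 98 tub x 67 y(-) -14 ztop 32  ext [ 56.  75. -16. -12.]
chip px [332 112] 52 tub x 68 y(-) 6 ztop 32  ext [62. 74.  5.  8.]
chip px [252 115] 28 tub x 66 y(-) -55 ztop 32  ext [ 61.  70. -56. -54.]
chip px [270 128] 246 tub x 56 y(-) -42 ztop 32  ext [ 50.  65. -49. -33.]
chip px [360 123] 54 tub x 61 y(-) 27 ztop 32  ext [53. 66. 26. 30.]
chip px [375 129] 225 tub x 56 y(-) 39 ztop 31  ext [50. 61. 34. 45.]
chip px [333 133] 31 tub x 54 y(-) 6 ztop 32  ext [47. 57.  5.  8.]
chip px [295 135] 188 tub x 51 y(-) -23 ztop 31  ext [ 46.  57. -28. -17.]
chip px [322 141] 181 tub x 47 y(-) -2 ztop 31  ext [42. 52. -7.  4.]
chip px [348 142] 184 tub x 46 y(-) 19 ztop 31  ext [41. 51. 14. 24.]
chip px [359 153] 44 tub x 39 y(-) 27 ztop 32  ext [29. 46. 26. 30.]
chip px [384 172] 27 tub x 24 y(-) 47 ztop 32  ext [17. 29. 47. 49.]
chip px [297 226] 162 tub x -21 y(-) -22 ztop 31  ext [-27. -16. -27. -17.]
blank px [277  87] 3847 tub x 85 y(-) -32 ztop 56  ext [ 26. 106. -56. -10.]
blank px [357  80] 3345 tub x 87 y(-) 22 ztop 56  ext [ 68. 106.   3.  41.]
blank px [391 129] 756 tub x 55 y(-) 48 ztop 57  ext [12. 93. 47. 51.]
topbar (nominal 87.4 40.3) [87.9 38.4  1.7] 972
back-half pitch 1.0 top@60 123.5 n14
back-half pitch 1.6 top@60 123.3 n13
```

Emit:
move_arm(
  commands=[
    [[-0.1,0.2,0.05,0],[-0.1,0.2,0.05,0],[-0.1,0.2,0.05,0],[-0.2,0,0,0],[-0.4,0,0,0],[-0.6,0,0,0],[-0.6,0,0,0],[-0.6,0,0,0]],
  ],
)

```text
clock: 22.85
tool_pos: [0.409, 0.3652, 0.1851]
orientation: [119.7, 90.0, 63.6]
force: [-0.4, -0.5, -4.8]
opening: 0.0219
```

```bash
python3 - <<'E'
from h import *
st(); im,d,W,_,_=cloud('wrist'); tubrep(W); bar(W);save(im,'w15.png',(225,0,415,140),4)
E
```

```text
t 22.85 pos [409.  365.2 185.1] phi 33.93 f [-0.4 -0.5 -4.8] open 21.9 J [ 62.2  10.5 -18.9  -0.  -60.6  61.7]
tubx -21.1 lat 2.9
chip px [369 137] 173 tub x 56 y(-) 40 ztop 31  ext [50. 61. 35. 45.]
chip px [271 138] 145 tub x 55 y(-) -44 ztop 31  ext [ 49.  60. -49. -39.]
chip px [296 143] 154 tub x 51 y(-) -22 ztop 31  ext [ 46.  56. -28. -17.]
chip px [320 148] 149 tub x 47 y(-) -2 ztop 31  ext [41. 52. -7.  4.]
chip px [344 149] 150 tub x 46 y(-) 19 ztop 31  ext [41. 51. 14. 24.]
chip px [297 225] 133 tub x -21 y(-) -23 ztop 31  ext [-27. -16. -28. -17.]
blank px [386 125] 321 tub x 66 y(-) 49 ztop 60  ext [ 23. 101.  48.  51.]
blank px [306 146] 297 tub x 50 y(-) -13 ztop 60  ext [ 17.  72. -15. -11.]
blank px [333 146] 287 tub x 51 y(-) 8 ztop 60  ext [16. 72.  6. 10.]
topbar (nominal 87.4 40.3) [89.8 35.4  1.2] 1011
back-half pitch 2.1 top@60 125.5 n13
back-half pitch 2.3 top@60 125.8 n12
```

Emit:
move_arm(
  commands=[
    [[-0.3,-0.1,0,0],[0,-0.1,0,0],[0,0,0,0],[0,0,0,0],[0,0,0,0],[0,0,0,0]],
  ],
)

```text
clock: 23.5
tool_pos: [0.4073, 0.364, 0.1872]
orientation: [-58.3, 90.0, -114.4]
force: [-0.5, 0.5, -4.2]
opening: 0.022
```

```bash
python3 - <<'E'
from h import *
st(); im,d,W,_,_=cloud('wrist'); bar(W);save(im,'w16.png',(225,0,415,140),4)
T,_=pose(); L=(W-T[:3,3])@T[:3,:3]*1000
m=(L[:,:,0]<118)&(L[:,:,0]>92)&(L[:,:,1]>50)&(L[:,:,1]<160)&(np.abs(L[:,:,2])<50)
n,l,s,ce=cv2.connectedComponentsWithStats(m.astype(np.uint8))
for k in range(1,n):
    if s[k,4]>300: P=L[l==k]; c=cv2.minEnclosingCircle(P[:,1:].astype(np.float32)); print(s[k,4],c,np.percentile(P[:,0],[5,50,95]).round(1), np.percentile(P[:,1:],[1,99],axis=0).round(0).tolist())
E
```

```text
t 23.50 pos [407.3 364.  187.2] phi 33.93 f [-0.5  0.5 -4.2] open 22.0 J [ 62.3  10.2 -18.9   0.  -60.9  61.6]
topbar (nominal 87.4 40.3) [88.6 36.2  0.7] 996
back-half pitch 1.3 top@60 124.6 n12
back-half pitch 1.7 top@60 124.6 n12
2705 ((137.67123413085938, 0.01014653779566288), 50.11943817138672) [112.1 113.4 115.8] [[133.0, -49.0], [144.0, 49.0]]
3238 ((108.87244415283203, -25.72527313232422), 22.29269027709961) [102.2 106.2 114.8] [[88.0, -45.0], [129.0, -5.0]]
3241 ((108.7369155883789, 26.175806045532227), 22.305429458618164) [102.6 106.6 114.3] [[88.0, 5.0], [129.0, 46.0]]
```

```bash
python3 - <<'E'
from h import *
W=np.load('top0.npy')*1000
print('lamp',np.nanpercentile(W[100:160,135:195].reshape(-1,3),[5,50,95],axis=0).round(0).tolist())
print('eraser?',W[173:180,416:425].reshape(-1,3).mean(0).round(0),'strip?',W[204:213,285:298].reshape(-1,3).mean(0).round(0),'box',np.nanpercentile(W[160:205,450:490].reshape(-1,3),[5,50,95],axis=0).round(0).tolist())
m=(W[:,:,0]>250)&(W[:,:,0]<720)&(W[:,:,1]<450)&(W[:,:,1]>-450)&(W[:,:,2]>120)
n,l,s,ce=cv2.connectedComponentsWithStats(m.astype(np.uint8))
for k in range(1,n):
    if s[k,4]>20: print(ce[k].round(),s[k,4],W[l==k].min(0).round(),W[l==k].max(0).round())
T,_=pose(); p=T[:3,3]*1000
plan([(p[0],p[1],335,33.9,18,1)])
plan([(454,-235,335,40,46,1)],(p[0],p[1],335,33.9))
E
```

```text
lamp [[631.0, 326.0, -0.0], [674.0, 369.0, 468.0], [875.0, 583.0, 523.0]]
eraser? [ 662. -208.   11.] strip? [576. 159.  17.] box [[581.0, -396.0, 2.0], [640.0, -345.0, 12.0], [693.0, -287.0, 71.0]]
[160. 129.] 3385 [619. 315. 413.] [720. 436. 539.]
[331. 155.] 37 [689.  40. 120.] [708.  61. 126.]
[332. 188.] 403 [578.  -8. 120.] [640.  91. 135.]
[343. 208.] 696 [516. -24. 120.] [605.  68. 145.]
[286. 286.] 162 [347. 146. 121.] [384. 188. 181.]
[[[-0.13,0,0,0], [-0.38,0,0,0], [-0.58,0,0,0], [-0.78,0,0,0], [-0.92,0,0,0], [-1.04,0,0,0], [-1.14,0,0,0], [-1.19,0,0,0]]]
[[[-1.23,0,0,0], [-1.23,0,0,0], [-1.19,0,0,0], [-1.14,0,0,0], [-1.04,0,0,0], [-0.92,0,0,0], [-0.77,0,0,0], [-0.59,0,0,0]]]
[[[-0.38,0,0,0], [-0.13,0,0,0]]]
end [407.3 364.  335. ] 33.9 max [1.23 0.   0.   0.  ]
[[[0,-0.04,0.07,0], [0,-0.12,0.22,0], [0,-0.2,0.35,0], [0,-0.27,0.48,0], [0,-0.34,0.6,0], [0,-0.41,0.72,0], [0,-0.46,0.83,-0.01], [0,-0.54,0.92,0]]]
[[[0,-0.59,1.02,0], [0,-0.64,1.12,0], [0,-0.69,1.19,-0.01], [0,-0.75,1.27,0], [0,-0.79,1.33,0], [0,-0.83,1.4,0], [0,-0.86,1.46,-0.01], [0,-0.9,1.49,0]]]
[[[0,-0.93,1.55,0], [0,-0.96,1.58,-0.01], [0,-0.99,1.6,0], [0,-1.01,1.63,0], [0,-1.02,1.64,-0.01], [0,-1.04,1.65,0], [0,-1.05,1.66,0], [0,-1.04,1.65,-0.01]]]
[[[0,-1.06,1.64,0], [0,-1.05,1.62,0], [0,-1.04,1.61,-0.01], [0,-1.04,1.57,0], [0,-1.02,1.54,0], [0,-0.99,1.51,-0.01], [0,-0.98,1.45,0], [0,-0.95,1.4,0]]]
[[[0,-0.91,1.35,-0.01], [0,-0.88,1.27,0], [0,-0.83,1.21,0], [0,-0.79,1.14,0], [0,-0.72,1.06,-0.01], [0,-0.68,0.96,0], [0,-0.62,0.87,0], [0,-0.55,0.78,0]]]
[[[0,-0.47,0.68,0], [0,-0.4,0.56,0], [0,-0.32,0.45,-0.01], [0,-0.23,0.33,0], [0,-0.15,0.2,0], [0,-0.05,0.07,0]]]
end [ 454. -235.  335.] 40.2 max [0.   1.06 1.66 0.01]
```

Emit:
move_arm(
  commands=[
    [[-0.1,0,0,0],[-0.4,0,0,0],[-0.6,0,0,0],[-0.8,0,0,0],[-0.9,0,0,0],[-1,0,0,0],[-1.1,0,0,0],[-1.2,0,0,0]],
  ],
)

```text
clock: 24.35
tool_pos: [0.4073, 0.3641, 0.2495]
orientation: [119.5, 90.0, 63.5]
force: [-0.2, 0.6, -3.6]
opening: 0.022
```

Emit:
move_arm(
  commands=[
    [[-1.2,0,0,0],[-1.2,0,0,0],[-1.2,0,0,0],[-1.1,0,0,0],[-1,0,0,0],[-0.9,0,0,0],[-0.8,0,0,0],[-0.6,0,0,0]],
  ],
)

```text
clock: 25.15
tool_pos: [0.4074, 0.3641, 0.329]
orientation: [103.3, 90.0, 47.2]
force: [-0.1, -0.2, -4.8]
opening: 0.022
```

Emit:
move_arm(
  commands=[
    [[-0.4,0,0,0],[-0.2,0,0,0],[0,0,0,0],[0,0,0,0]],
  ],
)

```text
clock: 25.55
tool_pos: [0.4072, 0.364, 0.334]
orientation: [-78.1, 90.0, -134.1]
force: [0.7, 0.2, -4.9]
opening: 0.022
```

```bash
cat >> h.py <<'E'
def load():
    im,d,W,_,_=cloud('wrist'); T,_=pose(); L=(W-T[:3,3])@T[:3,:3]*1000; st(); bar(W)
    m=(L[:,:,0]<119)&(L[:,:,0]>92)&(L[:,:,1]>45)&(L[:,:,1]<160)&(np.abs(L[:,:,2])<50)
    n,l,s,ce=cv2.connectedComponentsWithStats(m.astype(np.uint8))
    for k in range(1,n):
        if s[k,4]>300: P=L[l==k]; c=cv2.minEnclosingCircle(P[:,1:].astype(np.float32)); print('on scoop',s[k,4],np.round(c[0],1),round(c[1],1),np.percentile(P[:,0],[5,50,95]).round(1))
    return im,W
E
python3 - <<'E'
from h import *
load()
E
```

```text
t 25.60 pos [407.2 363.9 333.9] phi 33.93 f [-0.7 -0.3 -4.5] open 22.0 J [ 62.3   5.3  -5.3  -0.  -79.4  61.6]
topbar (nominal 87.4 40.3) [88.6 36.2  1. ] 995
back-half pitch -0.2 top@60 124.9 n11
back-half pitch 2.4 top@60 124.3 n11
on scoop 3253 [108.9 -25.7] 22.3 [102.2 106.2 114.9]
on scoop 3240 [108.8  26.3] 22.3 [102.5 106.5 114.4]
```

Both blanks ride stably. Carry them across to the landing tray.

Emit:
move_arm(
  commands=[
    [[0,-0.04,0.07,0],[0,-0.12,0.22,0],[0,-0.2,0.35,0],[0,-0.27,0.48,0],[0,-0.34,0.6,0],[0,-0.41,0.72,0],[0,-0.46,0.83,-0.01],[0,-0.54,0.92,0]],
  ],
)

```text
clock: 26.4
tool_pos: [0.4111, 0.3151, 0.3344]
orientation: [84.9, 90.0, 29.4]
force: [-0.4, -0.2, -4.3]
opening: 0.0221
```

Emit:
move_arm(
  commands=[
    [[0,-0.59,1.02,0],[0,-0.64,1.12,0],[0,-0.69,1.19,-0.01],[0,-0.75,1.27,0],[0,-0.79,1.33,0],[0,-0.83,1.4,0],[0,-0.86,1.46,-0.01],[0,-0.9,1.49,0]],
  ],
)

```text
clock: 27.2
tool_pos: [0.4204, 0.1956, 0.3344]
orientation: [78.6, 90.0, 24.3]
force: [0.2, -0.4, -4.4]
opening: 0.0218
```

Emit:
move_arm(
  commands=[
    [[0,-0.93,1.55,0],[0,-0.96,1.58,-0.01],[0,-0.99,1.6,0],[0,-1.01,1.63,0],[0,-1.02,1.64,-0.01],[0,-1.04,1.65,0],[0,-1.05,1.66,0],[0,-1.04,1.65,-0.01]],
  ],
)

```text
clock: 28.0
tool_pos: [0.4321, 0.0434, 0.3345]
orientation: [49.2, 90.0, -3.5]
force: [0.5, 0.9, -4.3]
opening: 0.0222
```

Emit:
move_arm(
  commands=[
    [[0,-1.06,1.64,0],[0,-1.05,1.62,0],[0,-1.04,1.61,-0.01],[0,-1.04,1.57,0],[0,-1.02,1.54,0],[0,-0.99,1.51,-0.01],[0,-0.98,1.45,0],[0,-0.95,1.4,0]],
  ],
)

```text
clock: 28.8
tool_pos: [0.4434, -0.1039, 0.3345]
orientation: [6.8, 90.0, -44.7]
force: [0.6, -0.5, -4.4]
opening: 0.0221
```

Emit:
move_arm(
  commands=[
    [[0,-0.91,1.35,-0.01],[0,-0.88,1.27,0],[0,-0.83,1.21,0],[0,-0.79,1.14,0],[0,-0.72,1.06,-0.01],[0,-0.68,0.96,0],[0,-0.62,0.87,0],[0,-0.55,0.78,0]],
  ],
)

```text
clock: 29.6
tool_pos: [0.4519, -0.208, 0.3344]
orientation: [-19.7, 90.0, -70.0]
force: [0.2, -0.3, -3.9]
opening: 0.0216
```

Emit:
move_arm(
  commands=[
    [[0,-0.47,0.68,0],[0,-0.4,0.56,0],[0,-0.32,0.45,-0.01],[0,-0.23,0.33,0],[0,-0.15,0.2,0],[0,-0.05,0.07,0],[0,0,0,0]],
  ],
)

```text
clock: 30.3
tool_pos: [0.4543, -0.235, 0.3344]
orientation: [90.8, 90.0, 41.0]
force: [-0.0, 0.0, -4.5]
opening: 0.022
```

```bash
python3 - <<'E'
from h import *
im,W=load(); save(im,'w17.png')
np.save('w17.npy',W); wz=W[:,:,2]*1000
m=(wz>6)&(wz<16)&(W[:,:,0]>.42)&(W[:,:,0]<.65)&(W[:,:,1]<-.06)&(W[:,:,1]>-.29)
P=W[m][:,:2]*1000; r=cv2.minAreaRect(P.astype(np.float32)); print('tray walls',len(P),r)
E
```

```text
t 30.35 pos [ 454.3 -234.9  334.4] phi 40.24 f [ 0.5  0.4 -4.1] open 21.8 J [ -5.3   1.8  -9.1  -0.  -79.1 135.6]
topbar (nominal 87.4 40.3) [88.7 36.1  0.3] 993
back-half pitch 2.7 top@60 124.5 n11
back-half pitch 2.3 top@60 124.4 n12
on scoop 3246 [109.  -25.8] 22.4 [102.3 106.2 114.6]
on scoop 3250 [108.6  26.1] 22.3 [102.5 106.5 114.4]
tray walls 1465 ((557.394775390625, -192.3433837890625), (175.3109130859375, 219.69769287109375), 77.36354064941406)
```

```bash
python3 - <<'E'
from h import *
for f in ('top','wrist'):
    im,d,W,_,_=cloud(f); hsv=cv2.cvtColor(np.ascontiguousarray(im),cv2.COLOR_RGB2HSV); X=W*1000
    m=((hsv[:,:,1]<45)&(hsv[:,:,2]>110)&(X[:,:,2]<18)&(X[:,:,2]>-2)&(X[:,:,0]>430)&(X[:,:,0]<620)&(X[:,:,1]<-70)&(X[:,:,1]>-285)).astype(np.uint8)
    m=cv2.morphologyEx(m,cv2.MORPH_OPEN,np.ones((3,3)))
    P=X[m>0]; r=cv2.minAreaRect(P[:,:2].astype(np.float32)); print(f,len(P),r,np.percentile(P[:,:2],[.5,99.5],axis=0).round(0).tolist())
    # right / bottom extremes along tray axes
    a=np.radians(-12.4); u=P[:,:2]@[np.cos(a),np.sin(a)]; v=P[:,:2]@[-np.sin(a),np.cos(a)]
    print('along',np.percentile(u,[.2,1,99,99.8]).round(1),np.percentile(v,[.2,1,99,99.8]).round(1))
T,_=pose(); print('tray(526,-175) in u,v', 526*np.cos(a)-175*np.sin(a), -526*np.sin(a)-175*np.cos(a))
E
```

```text
Traceback (most recent call last):
IndexError: index -1 is out of bounds for axis 0 with size 0
```

View pics/w17.png

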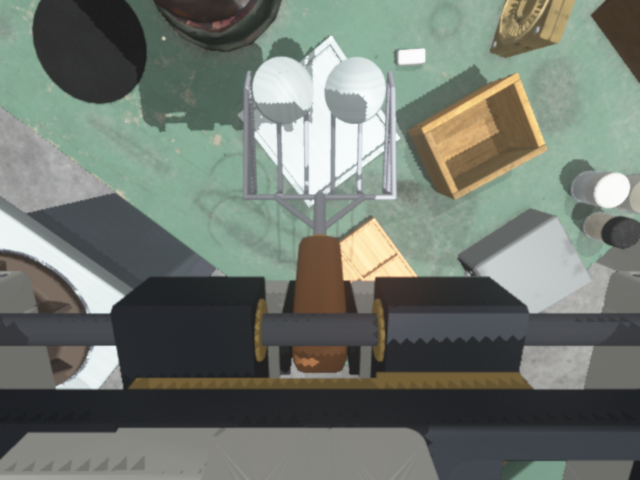

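```bash
python3 - <<'E'
from h import *
T,_=pose(); c=calibration('wrist'); K=np.array(c['mtx']); Tc=T@np.array(c['tool_from_camera'])
def ray(u,v,z):
    d=Tc[:3,:3]@np.array([(u-K[0,2])/K[0,0],-(v-K[1,2])/K[1,1],-1]); return (Tc[:3,3]+d*(z-Tc[2,3])/d[2])[:2]*1000
C=np.array([ray(u,v,.012) for u,v in ((331,37),(399,138),(310,203))]); print(C.round(0)); ctr=(C[0]+C[2])/2; print('center',ctr, 'sides',np.linalg.norm(C[0]-C[1]),np.linalg.norm(C[1]-C[2]))
d=ctr-T[:2,3]*1000; f=np.radians(phi(T)); print('in tool: y',d@[np.cos(f),np.sin(f)],'z',d@[np.sin(f),-np.cos(f)])
E
```

```text
[[ 615. -118.]
 [ 583. -263.]
 [ 442. -229.]]
center [ 528.46389718 -173.46430393] sides 148.65980842278037 145.2333660299957
in tool: y 96.25945531732522 z 1.0533895955026373
```

Emit:
move_arm(
  commands=[
    [[0.2,0.1,0.1,0],[0.5,0.2,0,0],[0.8,0.2,0,0],[1,0,0,0],[1.2,0,0,0],[1.3,0,0,0],[1.4,0,0,0],[1.4,0,0,0]],
  ],
)

```text
clock: 31.2
tool_pos: [0.4584, -0.2325, 0.2548]
orientation: [-140.5, 90.0, 169.7]
force: [1.6, -0.1, -4.4]
opening: 0.022
```

Emit:
move_arm(
  commands=[
    [[1.4,0,0,0],[1.4,0,0,0],[1.4,0,0,0],[1.3,0,0,0],[1.2,0,0,0],[1,0,0,0],[0.8,0,0,0],[0.6,0,0,0]],
  ],
)

```text
clock: 32.0
tool_pos: [0.4588, -0.2325, 0.1647]
orientation: [-131.6, 90.0, 178.7]
force: [0.1, 0.4, -4.1]
opening: 0.0219
```

Emit:
move_arm(
  commands=[
    [[0.5,0,0,0],[0.4,0,0,0],[0.3,0,0,0],[0.2,0,0,0],[0.2,0,0,0],[0,0,0,0],[0,0,0,0]],
  ],
)

```text
clock: 32.7
tool_pos: [0.4589, -0.2326, 0.1495]
orientation: [28.6, 90.0, -21.2]
force: [-0.9, -0.0, -3.7]
opening: 0.0218
```

```bash
python3 - <<'E'
from h import *
im,W=load(); X=W*1000
hsv=cv2.cvtColor(np.ascontiguousarray(im),cv2.COLOR_RGB2HSV)
T,_=pose(); L=(W-T[:3,3])@T[:3,:3]*1000
# tray walls profile along tool y at columns near centre
for u in (319,): print([(v,int(L[v,u,1]),round(float(X[v,u,2]),1)) for v in range(0,215,6)])
E
```

```text
t 32.75 pos [ 458.9 -232.6  149.5] phi 40.24 f [ 0.2  0.1 -4. ] open 22.0 J [ -5.    9.3 -25.6   0.  -55.1 135.2]
topbar (nominal 87.4 40.3) [88.7 36.1  0.9] 988
back-half pitch 1.5 top@60 124.6 n12
back-half pitch 3.6 top@60 124.4 n12
on scoop 3255 [108.9 -25.9] 22.3 [102.2 106.3 114.8]
on scoop 3249 [108.7  26.1] 22.3 [102.6 106.6 114.4]
[(0, 176, 4.5), (6, 172, 3.3), (12, 168, 4.4), (18, 164, 5.2), (24, 160, 4.2), (30, 156, 4.0), (36, 152, 3.9), (42, 148, 4.4), (48, 143, 5.7), (54, 139, 3.3), (60, 135, 3.2), (66, 131, 3.2), (72, 126, 4.7), (78, 122, 5.4), (84, 118, 4.7), (90, 113, 3.7), (96, 109, 2.8), (102, 104, 4.2), (108, 100, 4.5), (114, 95, 3.4), (120, 91, 3.3), (126, 86, 4.6), (132, 81, 2.8), (138, 76, 2.2), (144, 72, 3.5), (150, 67, 4.3), (156, 62, 5.1), (162, 57, 3.2), (168, 52, 3.0), (174, 47, 3.9), (180, 42, 5.0), (186, 37, 3.8), (192, 39, 61.4), (198, 36, 70.5), (204, 33, 78.1), (210, 31, 86.3)]
```

Emit:
move_arm(
  commands=[
    [[0,-4.5,0,0],[0,-5,0,0],[0,-4,0,0],[0,-1,0,0],[0,0,0,0],[0,0,0,0]],
  ],
)

```text
clock: 33.35
tool_pos: [0.3488, -0.3265, 0.1499]
orientation: [26.3, 89.9, -23.5]
force: [-0.2, 0.6, -1.9]
opening: 0.0218
```

```bash
cat >> h.py <<'E'
def blanks(W,zlo=10,zhi=40,xr=(430,640),yr=(-290,-60)):
    X=W*1000; m=(X[:,:,2]>zlo)&(X[:,:,2]<zhi)&(X[:,:,0]>xr[0])&(X[:,:,0]<xr[1])&(X[:,:,1]>yr[0])&(X[:,:,1]<yr[1])
    m=cv2.morphologyEx(m.astype(np.uint8),cv2.MORPH_OPEN,np.ones((3,3)))
    n,l,s,ce=cv2.connectedComponentsWithStats(m); out=[]
    for k in range(1,n):
        if s[k,4]>80: P=X[l==k]; c=cv2.minEnclosingCircle(P[:,:2].astype(np.float32)); print('blob px',ce[k].round(),s[k,4],'xy',np.round(c[0],1),'r',round(c[1],1),'z',np.percentile(P[:,2],[5,50,95]).round(1)); out.append(c)
    return out
E
python3 - <<'E'
from h import *
im,W=load(); save(im,'w18.png'); blanks(W)
E
```

```text
t 33.40 pos [ 349.  -326.1  149.7] phi 40.25 f [-1.1 -0.1 -1.4] open 21.7 J [-19.4   5.7 -29.8   0.  -54.4 149.6]
topbar (nominal 87.4 40.3) [88.5 35.8  0.4] 990
back-half pitch 3.4 top@60 124.3 n11
back-half pitch 3.5 top@60 124.0 n10
blob px [259.   7.] 134 xy [ 449.  -182.3] r 7.1 z [10.3 11.2 12.2]
blob px [357.  12.] 282 xy [ 494.6 -240.3] r 14.2 z [10.1 11.  12.1]
blob px [315.  47.] 445 xy [ 459.5 -230.3] r 22.6 z [10.2 11.  12.2]
blob px [277.  32.] 82 xy [ 445.6 -204. ] r 4.6 z [10.3 11.2 12.5]
blob px [287.  44.] 106 xy [ 444.2 -215.1] r 5.6 z [10.2 11.2 12.2]
blob px [333.  90.] 193 xy [ 440.5 -263.3] r 13.8 z [21.4 22.7 23.9]
blob px [361.  93.] 221 xy [ 453.  -280.4] r 15.2 z [21.2 22.8 24.1]
```

```bash
python3 - <<'E'
from h import *
plan([(349,-326,340,40.2,8,1),(440,-20,345,-5,16,0),(363,171.5,300,-50.4,12,0),(363,171.5,160,-50.4,12,1)])
E
```

```text
[[[-0.82,0,0,0], [-2.15,0,0,0], [-3.05,0,0,0], [-3.49,0,-0.01,0], [-3.5,0,0,0], [-3.04,0.01,0,0], [-2.16,0,0,0], [-0.82,0,0,0]]]
[[[-0.03,1.67,-1.09,0.05], [-0.03,1.61,-1.18,0.05], [-0.03,1.55,-1.25,0.05], [-0.03,1.49,-1.33,0.05], [-0.03,1.42,-1.4,0.05], [-0.04,1.35,-1.47,0.05], [-0.03,1.27,-1.54,0.05], [-0.03,1.19,-1.6,0.04]]]
[[[-0.03,1.13,-1.65,0.05], [-0.03,1.05,-1.7,0.05], [-0.03,0.96,-1.75,0.05], [-0.03,0.87,-1.79,0.05], [-0.03,0.78,-1.84,0.05], [-0.03,0.68,-1.87,0.05], [-0.03,0.6,-1.91,0.05], [-0.04,0.49,-1.93,0.05]]]
[[[0.38,-0.78,-1.53,0.07], [0.37,-0.88,-1.48,0.06], [0.38,-0.97,-1.42,0.07], [0.37,-1.07,-1.35,0.06], [0.38,-1.15,-1.28,0.07], [0.37,-1.23,-1.2,0.07], [0.38,-1.31,-1.11,0.06], [0.37,-1.38,-1.02,0.07]]]
[[[0.38,-1.45,-0.93,0.06], [0.37,-1.5,-0.84,0.07], [0.38,-1.56,-0.74,0.07], [0.37,-1.6,-0.62,0.06], [0.28,0,0,0], [0.76,0,0,0], [1.15,0,0,0], [1.44,0,0,0]]]
[[[1.64,0,0,0], [1.73,0,0,0], [1.74,0,0,0], [1.63,0,0,0], [1.45,0,0,0], [1.15,0,0,0], [0.76,0,0,0], [0.27,0,0,0]]]
end [363.  171.5 160. ] -50.3 max [3.5  1.67 1.93 0.07]
```

Emit:
move_arm(
  commands=[
    [[-0.82,0,0,0],[-2.15,0,0,0],[-3.05,0,0,0],[-3.5,0,0,0],[-3.5,0,0,0],[-3.04,0,0,0],[-2.16,0,0,0],[-0.82,0,0,0]],
  ],
)

```text
clock: 34.2
tool_pos: [0.3494, -0.3262, 0.3428]
orientation: [21.5, 89.7, -28.2]
force: [0.7, 0.4, -2.3]
opening: 0.0213
```

Emit:
move_arm(
  commands=[
    [[-0.03,1.67,-1.09,0.05],[-0.03,1.61,-1.18,0.05],[-0.03,1.55,-1.25,0.05],[-0.03,1.49,-1.33,0.05],[-0.03,1.42,-1.4,0.05],[-0.04,1.35,-1.47,0.05],[-0.03,1.27,-1.54,0.05],[-0.03,1.19,-1.6,0.04]],
  ],
)

```text
clock: 35.0
tool_pos: [0.3935, -0.1719, 0.3416]
orientation: [-125.4, 89.9, 162.4]
force: [0.4, -0.6, -2.8]
opening: 0.0218
```

Emit:
move_arm(
  commands=[
    [[-0.03,1.13,-1.65,0.05],[-0.03,1.05,-1.7,0.05],[-0.03,0.96,-1.75,0.05],[-0.03,0.87,-1.79,0.05],[-0.03,0.78,-1.84,0.05],[-0.03,0.68,-1.87,0.05],[-0.03,0.6,-1.91,0.05],[-0.04,0.49,-1.93,0.05]],
  ],
)

```text
clock: 35.8
tool_pos: [0.4389, -0.0188, 0.344]
orientation: [-83.7, 89.9, -178.8]
force: [-0.3, 0.1, -3.0]
opening: 0.0218
```

Emit:
move_arm(
  commands=[
    [[0.38,-0.78,-1.53,0.07],[0.37,-0.88,-1.48,0.06],[0.38,-0.97,-1.42,0.07],[0.37,-1.07,-1.35,0.06],[0.38,-1.15,-1.28,0.07],[0.37,-1.23,-1.2,0.07],[0.38,-1.31,-1.11,0.06],[0.37,-1.38,-1.02,0.07]],
  ],
)

```text
clock: 36.6
tool_pos: [0.387, 0.1084, 0.3139]
orientation: [-40.3, 89.9, -165.8]
force: [0.5, 0.1, -3.2]
opening: 0.0217
```

Emit:
move_arm(
  commands=[
    [[0.38,-1.45,-0.93,0.06],[0.37,-1.5,-0.84,0.07],[0.38,-1.56,-0.74,0.07],[0.37,-1.6,-0.62,0.06],[0.28,0,0,0],[0.76,0,0,0],[1.15,0,0,0],[1.44,0,0,0]],
  ],
)

```text
clock: 37.4
tool_pos: [0.3622, 0.1709, 0.2625]
orientation: [-137.3, 90.0, 82.4]
force: [0.1, -0.3, -1.8]
opening: 0.022
```

Emit:
move_arm(
  commands=[
    [[1.64,0,0,0],[1.73,0,0,0],[1.74,0,0,0],[1.63,0,0,0],[1.45,0,0,0],[1.15,0,0,0],[0.76,0,0,0],[0.27,0,0,0]],
  ],
)

```text
clock: 38.2
tool_pos: [0.3618, 0.1704, 0.1587]
orientation: [10.2, 89.9, -130.1]
force: [0.4, 0.1, -2.3]
opening: 0.0218
```

```bash
python3 - <<'E'
from h import *
st(); im,d,W,_,_=cloud('top'); save(im,'top1.png',(360,160,520,310),4); blanks(W,14,45,(420,640),(-300,-50))
print('tub'); blanks(W,36,56,(340,560),(300,480))
im,d,W,_,_=cloud('wrist'); bar(W)
E
```

```text
t 38.20 pos [361.8 170.4 158.7] phi -50.32 f [ 0.4  0.1 -2.3] open 21.8 J [ 53.9  -2.9 -37.4  -0.  -55.6 -14.2]
blob px [423. 220.] 202 xy [ 537.6 -212.2] r 22.8 z [18.  25.3 31.6]
blob px [409. 237.] 196 xy [ 489.2 -169.5] r 22.3 z [19.  25.3 31.1]
tub
blob px [227. 285.] 247 xy [369.5 341.6] r 48.3 z [37.1 45.2 54.5]
topbar (nominal 87.4 40.3) [89.3 36.6  0.8] 1003
back-half pitch 3.9 top@60 125.4 n14
back-half pitch 2.7 top@60 125.3 n14
```

View pics/top1.png

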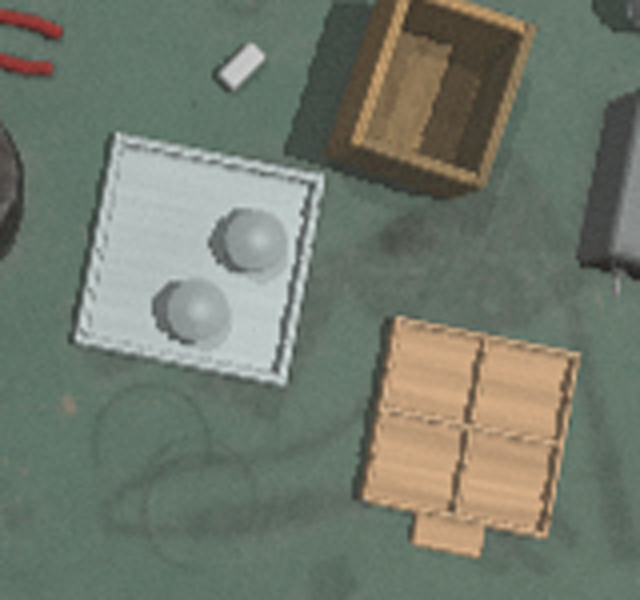

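Emit:
move_arm(
  commands=[
    [[0.8,0.1,0,0],[0.7,0.1,0,0],[0.3,0,0,0],[0.2,-0.15,0,0],[0.2,-0.2,0,0],[0.2,-0.2,0,0],[0.1,-0.1,0,0],[0,0,0,0]],
  ],
)

```text
clock: 39.1
tool_pos: [0.3594, 0.175, 0.1351]
orientation: [138.7, 90.0, -1.6]
force: [-1.1, -1.3, 2.8]
opening: 0.0219
```

```bash
python3 - <<'E'
from h import *
st(); im,d,W,_,_=cloud('wrist'); bar(W)
E
```

```text
t 39.10 pos [359.4 175.  135.1] phi -50.25 f [-1.1 -1.3  2.8] open 21.9 J [ 54.7  -1.3 -39.6   0.  -51.7 -14.9]
topbar (nominal 87.4 40.3) [88.3 37.9  1. ] 986
back-half pitch 1.2 top@60 124.3 n18
back-half pitch 0.8 top@60 124.3 n18
```

Emit:
move_arm(
  commands=[
    [[0,0,0,0],[0,0,0,0],[0,0,0,0],[0,0,0,0],[0,0,0,0],[0,0,0,0],[0,0,0,0],[0,0,0,0]],
  ],
  jaw=7,
)

```text
clock: 39.95
tool_pos: [0.3592, 0.1748, 0.1348]
orientation: [-116.7, 90.0, 103.0]
force: [1.0, -0.3, 0.1]
opening: 0.0695
```

Emit:
move_arm(
  commands=[
    [[-1,0,0,0],[-2,0,0,0],[-3,0,0,0],[-3,0,0,0],[-2,0,0,0],[-1,0,0,0],[0,0,0,0]],
  ],
)

```text
clock: 40.65
tool_pos: [0.3597, 0.1752, 0.2561]
orientation: [-168.6, 89.8, 51.1]
force: [0.7, -1.1, -0.8]
opening: 0.0701
```

```bash
python3 - <<'E'
from h import *
st(); im,d,W,_,_=cloud('wrist'); X=W*1000
# scoop tine plane & handle
for u0 in (0,):
    H=X[60:300,280:360].reshape(-1,3); H=H[(H[:,2]>100)&(H[:,2]<185)]
    for a in range(100,185,15):
        s=H[(H[:,2]>=a)&(H[:,2]<a+15)]
        if len(s)>8: print(a,len(s),s.mean(0).round(1))
B=X[100:260,230:410].reshape(-1,3); s=B[(B[:,2]>42)&(B[:,2]<52)]; print('topbar',len(s),np.median(s,0).round(1)); save(im,'w19.png')
t=B[(B[:,2]>6.5)&(B[:,2]<10)]
T,_=pose(); plan([(440,40,330,-50,12,0),(500,-130,300,-40,10,0)])
E
```

```text
t 40.65 pos [359.7 175.2 256.1] phi -50.29 f [ 0.7 -1.1 -0.8] open 70.1 J [ 54.6  -8.1 -28.3   0.  -69.6 -14.9]
100 23 [373.8 155.8 111.9]
115 232 [372.2 158.4 123.1]
130 276 [368.8 162.4 137.8]
145 316 [365.3 166.5 152.7]
160 1006 [356.1 177.7 170.3]
175 116 [358.4 175.5 175.6]
topbar 481 [383.8 144.5  44.6]
[[[-0.63,1.29,0.2,0], [-0.62,1.3,0.2,0], [-0.63,1.29,0.2,0], [-0.63,1.3,0.2,0], [-0.62,1.29,0.19,0], [-0.63,1.3,0.2,0], [-0.63,1.29,0.2,0], [-0.62,1.3,0.2,0]]]
[[[-0.63,1.29,0.2,0], [-0.63,1.3,0.2,0], [-0.62,1.29,0.2,0], [-0.63,1.3,0.2,-0.01], [0.3,1.68,0.64,-0.02], [0.3,1.68,0.68,-0.01], [0.3,1.66,0.69,-0.02], [0.3,1.65,0.72,-0.02]]]
[[[0.3,1.64,0.76,-0.01], [0.3,1.62,0.77,-0.02], [0.3,1.62,0.81,-0.02], [0.3,1.59,0.83,-0.02], [0.3,1.58,0.87,-0.01], [0.3,1.57,0.89,-0.02]]]
end [ 500. -130.  300.] -40.0 max [0.63 1.68 0.89 0.02]
```

```bash
python3 - <<'E'
from h import *
c=calibration('top');K=np.array(c['mtx']);Tc=np.array(c['T'])
def ray(u,v,z):
    d=Tc[:3,:3]@np.array([(u-K[0,2])/K[0,0],-(v-K[1,2])/K[1,1],-1]); return (Tc[:3,3]+d*(z-Tc[2,3])/d[2])[:2]*1000
C=np.array([ray(360+a/4-.4,160+b/4-.4,.012) for a,b in ((398,316),(580,352),(545,537),(362,498))]); print(C.round(1),'ctr',C.mean(0)); e=[C[0]-C[3],C[1]-C[2]]; print([np.degrees(np.arctan2(v[1],v[0])) for v in e],np.linalg.norm(e,axis=1),[np.degrees(np.arctan2(*(v)[::-1]))-90 for v in (C[0]-C[1],C[3]-C[2])])
plan([(380,150,330,-60,4,0),(450,10,340,-80,8,0),(541,-173,250,-102.5,12,0)])
E
```

```text
[[ 482.2 -312.6]
 [ 454.7 -440. ]
 [ 325.8 -410.2]
 [ 355.3 -282.9]] ctr [ 404.5041021  -361.42133527]
[np.float64(-13.16363125019951), np.float64(-13.019572341200599)] [130.37761375 132.24247638] [np.float64(-12.204221602460635), np.float64(-13.024451932199753)]
[[[-1.88,0.81,-0.01,0.04], [-1.88,0.81,-0.03,0.04], [-1.88,0.81,-0.07,0.05], [-1.88,0.8,-0.11,0.04], [-0.13,1.95,0.12,0.04], [-0.12,1.96,0.03,0.05], [-0.13,1.95,-0.06,0.04], [-0.12,1.96,-0.14,0.04]]]
[[[-0.13,1.94,-0.21,0.05], [-0.12,1.93,-0.32,0.04], [-0.13,1.92,-0.39,0.04], [-0.12,1.9,-0.46,0.05], [0.75,1.63,-0.49,0.03], [0.75,1.62,-0.53,0.04], [0.75,1.59,-0.6,0.03], [0.75,1.58,-0.64,0.03]]]
[[[0.75,1.56,-0.7,0.03], [0.75,1.53,-0.73,0.04], [0.75,1.5,-0.8,0.03], [0.75,1.48,-0.85,0.03], [0.75,1.46,-0.89,0.03], [0.75,1.42,-0.93,0.04], [0.75,1.39,-0.99,0.03], [0.75,1.36,-1.03,0.03]]]
end [ 541. -173.  250.] -102.4 max [1.88 1.96 1.03 0.05]
```

Emit:
move_arm(
  commands=[
    [[-1.88,0.81,-0.01,0.04],[-1.88,0.81,-0.03,0.04],[-1.88,0.81,-0.07,0.05],[-1.88,0.8,-0.11,0.04],[-0.13,1.95,0.12,0.04],[-0.12,1.96,0.03,0.05],[-0.13,1.95,-0.06,0.04],[-0.12,1.96,-0.14,0.04]],
  ],
)

```text
clock: 41.5
tool_pos: [0.4149, 0.0791, 0.3334]
orientation: [7.2, 89.8, -152.7]
force: [0.3, 0.5, -0.2]
opening: 0.07
```

Emit:
move_arm(
  commands=[
    [[-0.13,1.94,-0.21,0.05],[-0.12,1.93,-0.32,0.04],[-0.13,1.92,-0.39,0.04],[-0.12,1.9,-0.46,0.05],[0.75,1.63,-0.49,0.03],[0.75,1.62,-0.53,0.04],[0.75,1.59,-0.6,0.03],[0.75,1.58,-0.64,0.03]],
  ],
  jaw=5.2,
)

```text
clock: 42.3
tool_pos: [0.48, -0.0517, 0.3079]
orientation: [4.8, 89.8, -172.8]
force: [-0.4, -0.0, 1.3]
opening: 0.052
```

Emit:
move_arm(
  commands=[
    [[0.75,1.56,-0.7,0.03],[0.75,1.53,-0.73,0.04],[0.75,1.5,-0.8,0.03],[0.75,1.48,-0.85,0.03],[0.75,1.46,-0.89,0.03],[0.75,1.42,-0.93,0.04],[0.75,1.39,-0.99,0.03],[0.75,1.36,-1.03,0.03]],
  ],
)

```text
clock: 43.1
tool_pos: [0.5408, -0.1737, 0.2478]
orientation: [6.4, 89.8, 173.9]
force: [-0.2, 0.3, 0.1]
opening: 0.0523
```

Emit:
move_arm(
  commands=[
    [[0,0,0,0],[0,0,0,0]],
  ],
)

```text
clock: 43.3
tool_pos: [0.5408, -0.1733, 0.2488]
orientation: [9.3, 89.9, 176.8]
force: [-0.5, 0.0, 0.2]
opening: 0.052
```

```bash
python3 - <<'E'
from h import *
st(); im,d,W,_,_=cloud('wrist'); print('wrist'); b=blanks(W,16,45,(430,640),(-300,-60)); save(im,'w20.png'); X=W*1000
print('landing floor z',np.nanmedian(X[(X[:,:,0]>520)&(X[:,:,0]<570)&(X[:,:,1]>-160)&(X[:,:,1]<-120)][:,2]))
im,d,W,_,_=cloud('top'); print('top'); blanks(W,14,45,(430,640),(-300,-60)); save(im,'top2.png')
E
```

```text
t 43.30 pos [ 540.8 -173.3  248.8] phi -102.47 f [-0.5  0.   0.2] open 52.0 J [  2.    9.8 -11.1  -0.  -69.3 -14.4]
wrist
blob px [246. 121.] 209 xy [ 592.2 -283. ] r 17.7 z [18.1 30.9 43.5]
blob px [314. 178.] 1284 xy [ 537.5 -211.4] r 22.0 z [20.1 24.5 28.5]
blob px [365. 206.] 1220 xy [ 489.7 -168.9] r 22.2 z [20.  24.3 28.7]
landing floor z 3.978849372650861
top
blob px [410. 237.] 155 xy [ 488.9 -169. ] r 21.8 z [20.5 26.  32.1]
```

Emit:
move_arm(
  commands=[
    [[2,1.2,-0.2,0],[3.5,1.3,-0.2,0],[4,1.29,-0.1,0],[4,0,0,0],[3.5,0,0,0],[2.5,0,0,0],[1.5,0,0,0],[1,0,0,0]],
  ],
)

```text
clock: 44.2
tool_pos: [0.5376, -0.2106, 0.0291]
orientation: [6.3, 90.0, 173.9]
force: [0.1, 0.3, 0.1]
opening: 0.052
```

Emit:
move_arm(
  commands=[
    [[0.8,0,0,0],[0.6,0,0,0],[0.4,0,0,0],[0.2,0,0,0],[0,0,0,0]],
  ],
)

```text
clock: 44.7
tool_pos: [0.5381, -0.2112, 0.0101]
orientation: [-174.4, 90.0, -6.8]
force: [-0.1, 0.2, 1.5]
opening: 0.0521
```

```bash
python3 - <<'E'
from h import *
st()
E
```

```text
t 44.70 pos [ 538.1 -211.2   10.1] phi -102.43 f [-0.1  0.2  1.5] open 52.1 J [ -2.   24.6 -25.9   0.  -39.5 -10.4]
```

Emit:
move_arm(
  commands=[
    [[0.15,0,0,0],[0,0,0,0],[0,0,0,0],[0,0,0,0],[0,0,0,0]],
  ],
  jaw=3.8,
)

```text
clock: 45.2
tool_pos: [0.538, -0.2112, 0.0086]
orientation: [176.6, 90.0, -15.8]
force: [0.1, 0.1, 0.0]
opening: 0.0423
```

Emit:
move_arm(
  commands=[
    [[-0.3,0,0,0],[-0.7,0,0,0],[-1.5,0,0,0],[-1.5,0,0,0],[-1,0,0,0],[0,0,0,0]],
  ],
)

```text
clock: 45.8
tool_pos: [0.539, -0.2113, 0.0603]
orientation: [-173.8, 89.8, -6.2]
force: [0.9, 0.1, -0.6]
opening: 0.0428
```

```bash
python3 - <<'E'
from h import *
st()
a=np.radians(-12.7); c=np.array([404.2,-360.5]); xh=np.array([np.cos(a),np.sin(a)]); yh=np.array([-np.sin(a),np.cos(a)])
l=c-32*xh+32*yh; r=c-32*xh-32*yh; print('l',l,'r',r)
plan([(r[0],r[1],60,-102.7,20,1),(r[0],r[1],14.5,-102.7,8,1)])
E
```

```text
t 45.80 pos [ 539.  -211.3   60.3] phi -102.42 f [ 0.9  0.1 -0.6] open 42.8 J [ -2.   20.7 -23.5   0.  -45.6 -10.4]
l [ 380.01797313 -322.24781605] r [ 365.94781605 -384.68202687]
[[[0,0.15,0.1,0], [0,0.43,0.27,0], [0,0.68,0.43,0], [0,0.89,0.57,0], [0,1.08,0.69,0], [0.01,1.23,0.78,0], [0,1.36,0.87,0], [0,1.45,0.93,0]]]
[[[0,1.52,0.96,0], [0,1.54,0.98,0], [0,1.54,0.99,0], [0.01,1.52,0.96,0], [0,1.45,0.93,0], [0,1.36,0.87,0], [0,1.23,0.78,0], [0,1.08,0.69,0]]]
[[[0,0.89,0.57,0], [0,0.68,0.43,0], [0.01,0.43,0.27,0], [0,0.15,0.1,0], [0.2,0,0,0], [0.51,0,0,0], [0.73,0,0,0], [0.83,0,0,0]]]
[[[0.84,0,0,0], [0.73,0,0,0], [0.51,0,0,0], [0.2,0,0,0]]]
end [ 365.9 -384.7   14.5] -102.4 max [0.84 1.54 0.99 0.  ]
```

Emit:
move_arm(
  commands=[
    [[0,0.15,0.1,0],[0,0.43,0.27,0],[0,0.68,0.43,0],[0,0.89,0.57,0],[0,1.08,0.69,0],[0.01,1.23,0.78,0],[0,1.36,0.87,0],[0,1.45,0.93,0]],
  ],
)

```text
clock: 46.6
tool_pos: [0.4757, -0.2732, 0.0584]
orientation: [-39.3, 90.0, 128.3]
force: [-0.0, 0.2, -1.6]
opening: 0.0428
```

Emit:
move_arm(
  commands=[
    [[0,1.52,0.96,0],[0,1.54,0.98,0],[0,1.54,0.99,0],[0.01,1.52,0.96,0],[0,1.45,0.93,0],[0,1.36,0.87,0],[0,1.23,0.78,0],[0,1.08,0.69,0]],
  ],
)

```text
clock: 47.4
tool_pos: [0.3818, -0.3674, 0.0583]
orientation: [165.4, 90.0, -27.1]
force: [0.5, 0.5, -0.6]
opening: 0.0427
```

Emit:
move_arm(
  commands=[
    [[0,0.89,0.57,0],[0,0.68,0.43,0],[0.01,0.43,0.27,0],[0,0.15,0.1,0],[0.2,0,0,0],[0.51,0,0,0],[0.73,0,0,0],[0.83,0,0,0]],
  ],
)

```text
clock: 48.2
tool_pos: [0.365, -0.3843, 0.0348]
orientation: [-66.4, 90.0, 101.1]
force: [0.1, -0.4, -1.7]
opening: 0.0425
```

Emit:
move_arm(
  commands=[
    [[0.84,0,0,0],[0.6,0,0,0],[0.3,0,0,0],[0,0,0,0]],
  ],
)

```text
clock: 48.6
tool_pos: [0.3645, -0.3844, 0.0174]
orientation: [-12.8, 89.9, 154.8]
force: [-0.9, -0.7, -1.0]
opening: 0.0424
```

```bash
python3 - <<'E'
from h import *
st()
im,d,W,_,_=cloud('wrist'); T,_=pose(); L=(W-T[:3,3])@T[:3,:3]*1000
m=(L[:,:,0]>-60)&(L[:,:,0]<12)&(np.abs(L[:,:,2])<18)&(L[:,:,1]>-30)&(L[:,:,1]<30)
print(m.sum()); 
if m.sum(): print(np.percentile(L[m],[1,50,99],axis=0).round(1))
E
```

```text
t 48.60 pos [ 364.5 -384.4   17.4] phi -102.43 f [-0.9 -0.7 -1. ] open 42.4 J [-25.3  20.5 -31.8   0.  -37.8  12.9]
5795
[[-19.7 -20.1 -17.6]
 [-12.6  15.2   0. ]
 [ 11.8  28.2  17.5]]
```

```bash
python3 - <<'E'
from h import *
im,d,W,_,_=cloud('wrist'); T,_=pose(); L=(W-T[:3,3])@T[:3,:3]*1000; save(im,'w21.png')
m=(L[:,:,0]>-24)&(L[:,:,0]<-3)&(np.abs(L[:,:,2])<26)&(np.abs(L[:,:,1])<32)
P=L[m]; print(len(P))
for y in range(-24,34,4):
    s=P[(P[:,1]>=y)&(P[:,1]<y+4)]
    if len(s): print(y,len(s),np.percentile(s[:,0],[5,50]).round(1),np.percentile(s[:,2],[2,98]).round(1))
E
```

```text
4965
-24 41 [-12.2 -11.4] [-7.4  6.8]
-20 124 [-14.4 -12.9] [-9.1  9.3]
-4 31 [-13.5 -12.3] [-21.3  21.6]
0 503 [-19.5 -16.3] [-21.4  21.5]
4 949 [-20.  -17.5] [-21.4  21.5]
8 1335 [-20.9 -16.1] [-25.1  25.3]
12 892 [-17.6 -14.7] [-25.1  17.9]
16 707 [-14.9 -12.7] [-14.   14.2]
20 383 [-12.6 -10.1] [-8.5  8.9]
```

Emit:
move_arm(
  commands=[
    [[0.2,0.05,-0.1,0],[0.15,0,0,0],[0,0,0,0],[0,0,0,0]],
  ],
)

```text
clock: 49.1
tool_pos: [0.3657, -0.3853, 0.0146]
orientation: [155.9, 90.0, -36.6]
force: [-1.0, -0.5, -1.9]
opening: 0.0428
```

Emit:
move_arm(
  commands=[
    [[0,0,0,0],[0,0,0,0],[0,0,0,0],[0,0,0,0]],
  ],
  jaw=5.4,
)

```text
clock: 49.5
tool_pos: [0.3657, -0.3853, 0.0147]
orientation: [157.9, 90.0, -34.5]
force: [0.3, -0.4, 0.1]
opening: 0.0538
```

Emit:
move_arm(
  commands=[
    [[-0.5,0,0,0],[-1.5,0,0,0],[-3,0,0,0],[-4,0,0,0],[-4,0,0,0],[-3,0,0,0],[-1,0,0,0],[0,0,0,0]],
  ],
)

```text
clock: 50.3
tool_pos: [0.3664, -0.3857, 0.1865]
orientation: [164.7, 89.8, -27.7]
force: [-0.3, -0.8, -0.9]
opening: 0.0539
```

```bash
python3 - <<'E'
from h import *
st(); im,d,W,_,_=cloud('wrist'); save(im,'w22.png'); blanks(W,17,45,(300,500),(-450,-270))
im,d,W,_,_=cloud('top'); blanks(W,14,45,(430,640),(-300,-60))
plan([(380,-322,210,-60,4,0),(489.6,-130,190,-12.5,10,0)])
E
```

```text
t 50.30 pos [ 366.4 -385.7  186.5] phi -102.43 f [-0.3 -0.8 -0.9] open 53.9 J [-25.3   8.8 -20.8   0.  -60.2  12.9]
blob px [321. 225.] 1707 xy [ 365.6 -385.7] r 22.0 z [22.8 27.4 31.7]
blob px [409. 237.] 198 xy [ 489.1 -169.5] r 22.1 z [17.4 25.6 31.2]
[[[-0.66,-1.61,-0.02,-0.19], [-0.65,-1.58,-0.33,-0.18], [-0.66,-1.5,-0.61,-0.19], [-0.66,-1.35,-0.87,-0.18], [0.2,-1.12,-1.91,-0.08], [0.2,-0.96,-1.99,-0.09], [0.2,-0.77,-2.07,-0.08], [0.2,-0.61,-2.13,-0.08]]]
[[[0.2,-0.44,-2.16,-0.08], [0.2,-0.27,-2.2,-0.09], [0.2,-0.06,-2.21,-0.08], [0.2,0.11,-2.21,-0.08], [0.2,0.29,-2.19,-0.09], [0.2,0.48,-2.16,-0.08]]]
end [ 489.6 -130.   190. ] -12.5 max [0.66 1.61 2.21 0.19]
```

```bash
python3 - <<'E'
from h import *
plan([(489.3,-169.2,130,-12.5,16,1),(489.3,-169.2,40,-12.5,5,0),(489.3,-169.2,8,-12.5,6,1)])
E
```

```text
[[[0.06,-0.27,-0.08,-0.02], [0.17,-0.74,-0.26,-0.05], [0.27,-1.15,-0.45,-0.07], [0.34,-1.43,-0.68,-0.11], [0.41,-1.6,-0.99,-0.11], [0.45,-1.66,-1.3,-0.14], [0.49,-1.55,-1.62,-0.14], [0.5,-1.36,-1.88,-0.14]]]
[[[0.5,-1.09,-2.05,-0.15], [0.48,-0.74,-2.12,-0.14], [0.46,-0.4,-2.07,-0.14], [0.4,-0.11,-1.88,-0.11], [0.35,0.09,-1.59,-0.11], [0.26,0.2,-1.21,-0.07], [0.17,0.18,-0.76,-0.05], [0.06,0.08,-0.27,-0.02]]]
[[[1.8,0,0,0], [1.8,0,0,0], [1.8,0,0,0], [1.8,0,0,0], [1.8,0,0,0], [0.24,0,0,0], [0.59,0,0,0], [0.77,0,0,0]]]
[[[0.77,0,0,0], [0.6,0,0,0], [0.23,0,0,0]]]
end [ 489.3 -169.2    8. ] -12.5 max [1.8  1.66 2.12 0.15]
```

Emit:
move_arm(
  commands=[
    [[0.06,-0.27,-0.08,-0.02],[0.17,-0.74,-0.26,-0.05],[0.27,-1.15,-0.45,-0.07],[0.34,-1.43,-0.68,-0.11],[0.41,-1.6,-0.99,-0.11],[0.45,-1.66,-1.3,-0.14],[0.49,-1.55,-1.62,-0.14],[0.5,-1.36,-1.88,-0.14]],
  ],
  jaw=5.4,
)

```text
clock: 51.2
tool_pos: [0.4273, -0.2764, 0.156]
orientation: [-47.1, 89.8, 165.5]
force: [1.0, -0.6, -0.2]
opening: 0.0537
```

Emit:
move_arm(
  commands=[
    [[0.5,-1.09,-2.05,-0.14],[0.48,-0.74,-2.12,-0.14],[0.46,-0.4,-2.07,-0.14],[0.4,-0.11,-1.88,-0.11],[0.35,0.09,-1.59,-0.11],[0.26,0.2,-1.21,-0.07],[0.17,0.18,-0.76,-0.05],[0.06,0.08,-0.27,-0.03]],
  ],
)

```text
clock: 52.0
tool_pos: [0.4901, -0.1694, 0.1293]
orientation: [-78.3, 89.8, 179.4]
force: [-0.7, 0.4, 0.5]
opening: 0.054
```

Emit:
move_arm(
  commands=[
    [[0,0,0,0]],
  ],
)

```text
clock: 52.1
tool_pos: [0.4902, -0.1699, 0.1298]
orientation: [-77.2, 89.9, -179.6]
force: [-0.1, -0.2, 0.5]
opening: 0.0538
```

```bash
python3 - <<'E'
from h import *
st(); im,d,W,_,_=cloud('wrist'); blanks(W,16,45,(430,640),(-300,-60)); blanks(W,17,45,(300,440),(-450,-270)); save(im,'w23.png')
E
```

```text
t 52.10 pos [ 490.2 -169.9  129.8] phi -12.41 f [-0.1 -0.2  0.5] open 53.8 J [  2.6  11.  -26.4  -0.  -52.7  75. ]
blob px [440.  45.] 1246 xy [ 610.8 -289.3] r 26.9 z [18.1 31.3 43.5]
blob px [317. 239.] 2368 xy [ 489.9 -169.1] r 22.1 z [20.  24.3 28.6]
```

Emit:
move_arm(
  commands=[
    [[1.8,0,0,0],[2.5,0,0,0],[2.5,0,0,0],[2,0,0,0],[1.5,0,0,0],[1,0,0,0],[0.7,0,0,0],[0.2,0,0,0]],
  ],
)

```text
clock: 52.95
tool_pos: [0.4904, -0.1703, 0.0084]
orientation: [-74.7, 90.0, -177.2]
force: [-0.4, -0.7, 0.3]
opening: 0.0541
```

Emit:
move_arm(
  commands=[
    [[0,0,0,0],[0,0,0,0],[0,0,0,0],[0,0,0,0],[0,0,0,0]],
  ],
  jaw=3.8,
)

```text
clock: 53.45
tool_pos: [0.4911, -0.1701, 0.0094]
orientation: [98.1, 89.9, -4.4]
force: [-0.8, 1.3, 3.8]
opening: 0.0428
```

```bash
python3 - <<'E'
from h import *
st(); T,_=pose(); p=T[:3,3]*1000
plan([(p[0],p[1],60,-12.4,6,1),(380.5,-322.2,60,-102.5,24,1),(380.5,-322.2,14.5,-102.5,7,1)])
E
```

```text
t 53.45 pos [ 491.1 -170.1    9.4] phi -12.46 f [-0.8  1.3  3.8] open 42.8 J [  2.6  20.4 -33.6   0.  -35.9  75. ]
[[[-0.37,0,0,0], [-0.94,0,0,0], [-1.22,0,0,0], [-1.22,0,0,0], [-0.93,0,0,0], [-0.38,0,0,0], [0,-0.04,0.09,0.01], [0,-0.11,0.25,0.02]]]
[[[0,-0.16,0.41,0.04], [0,-0.19,0.55,0.05], [0,-0.21,0.68,0.06], [0,-0.19,0.81,0.07], [0,-0.15,0.92,0.07], [0,-0.09,1,0.09], [0,0,1.08,0.09], [0,0.1,1.12,0.09]]]
[[[0,0.2,1.13,0.1], [0,0.33,1.13,0.1], [0,0.43,1.09,0.09], [0,0.52,1.03,0.1], [0,0.61,0.95,0.09], [0,0.65,0.85,0.09], [0,0.69,0.74,0.09], [0,0.69,0.62,0.08]]]
[[[0,0.66,0.5,0.07], [0,0.6,0.4,0.06], [0,0.51,0.29,0.04], [0,0.38,0.2,0.04], [0,0.25,0.12,0.02], [0,0.09,0.04,0.01], [0.25,0,0,0], [0.65,0,0,0]]]
[[[0.89,0,0,0], [0.97,0,0,0], [0.89,0,0,0], [0.65,0,0,0], [0.25,0,0,0]]]
end [ 380.5 -322.2   14.5] -102.4 max [1.22 0.69 1.13 0.1 ]
```

Emit:
move_arm(
  commands=[
    [[-0.37,0,0,0],[-0.94,0,0,0],[-1.22,0,0,0],[-1.22,0,0,0],[-0.93,0,0,0],[-0.38,0,0,0],[0,-0.04,0.09,0.01],[0,-0.11,0.25,0.02]],
  ],
)

```text
clock: 54.25
tool_pos: [0.4882, -0.1731, 0.0593]
orientation: [-125.3, 90.0, 130.4]
force: [0.1, 0.3, -1.7]
opening: 0.0427
```

Emit:
move_arm(
  commands=[
    [[0,-0.16,0.41,0.04],[0,-0.19,0.55,0.05],[0,-0.21,0.68,0.06],[0,-0.19,0.81,0.07],[0,-0.15,0.92,0.07],[0,-0.09,1,0.09],[0,0,1.08,0.09],[0,0.1,1.12,0.09]],
  ],
)

```text
clock: 55.05
tool_pos: [0.4481, -0.2277, 0.0588]
orientation: [-52.7, 89.9, 170.7]
force: [0.3, -0.1, -0.9]
opening: 0.0427
```

Emit:
move_arm(
  commands=[
    [[0,0.2,1.13,0.1],[0,0.33,1.13,0.1],[0,0.43,1.09,0.09],[0,0.52,1.03,0.1],[0,0.61,0.95,0.09],[0,0.65,0.85,0.09],[0,0.69,0.74,0.09],[0,0.69,0.62,0.08]],
  ],
)

```text
clock: 55.85
tool_pos: [0.3963, -0.2987, 0.0588]
orientation: [-18.8, 89.9, 162.2]
force: [-0.2, -0.0, -0.6]
opening: 0.0428
```

Emit:
move_arm(
  commands=[
    [[0,0.66,0.5,0.07],[0,0.6,0.4,0.06],[0,0.51,0.29,0.04],[0,0.38,0.2,0.04],[0,0.25,0.12,0.02],[0,0.09,0.04,0.01],[0.25,0,0,0],[0.65,0,0,0]],
  ],
)

```text
clock: 56.65
tool_pos: [0.3804, -0.3223, 0.0505]
orientation: [170.4, 89.9, -22.0]
force: [0.1, -0.0, -0.1]
opening: 0.0425
```

Emit:
move_arm(
  commands=[
    [[0.89,0,0,0],[0.97,0,0,0],[0.8,0,0,0],[0.4,0,0,0],[0,0,0,0]],
  ],
)

```text
clock: 57.15
tool_pos: [0.3794, -0.322, 0.0189]
orientation: [-5.9, 89.9, 161.6]
force: [0.2, -0.4, -0.4]
opening: 0.0426
```

```bash
python3 - <<'E'
from h import *
st()
E
```

```text
t 57.15 pos [ 379.4 -322.    18.9] phi -102.43 f [ 0.2 -0.4 -0.4] open 42.6 J [-17.7  18.  -35.8  -0.  -36.3   5.2]
```

Emit:
move_arm(
  commands=[
    [[0.25,0,0,0],[0.2,0,-0.05,0],[0,0,0,0],[0,0,0,0]],
  ],
)

```text
clock: 57.55
tool_pos: [0.3806, -0.3224, 0.0155]
orientation: [169.3, 90.0, -23.1]
force: [-1.3, -0.8, -0.6]
opening: 0.0429
```

Emit:
move_arm(
  commands=[
    [[0,0,0,0],[0,0,0,0],[0,0,0,0],[0,0,0,0]],
  ],
  jaw=5.4,
)

```text
clock: 57.95
tool_pos: [0.3805, -0.3224, 0.0155]
orientation: [169.6, 90.0, -22.8]
force: [0.7, -0.6, 0.1]
opening: 0.0535
```

Emit:
move_arm(
  commands=[
    [[-0.5,0,0,0],[-1.5,0,0,0],[-3,0,0,0],[-4,0,0,0],[-4,0,0,0],[-3,0,0,0],[-1,0,0,0],[0,0,0,0]],
  ],
)

```text
clock: 58.75
tool_pos: [0.3812, -0.3226, 0.1872]
orientation: [172.8, 89.8, -19.6]
force: [0.6, -0.1, -1.0]
opening: 0.0542
```

```bash
python3 - <<'E'
from h import *
st(); im,d,W,_,_=cloud('wrist'); blanks(W,17,45,(300,500),(-450,-270))
a,d,W,_,_=cloud('top'); X=W*1000; print('top'); blanks(W,14,45,(430,640),(-300,-60)); 
H=X[225:300,265:345].reshape(-1,3); s=H[H[:,2]>160]; print('scoop handle top',len(s),np.median(s,0).round(1))
print('chips/tub');blanks(W,36,52,(400,560),(360,470))
save(np.hstack([cv2.resize(np.ascontiguousarray(a[205:320,150:350]),(400,230)),cv2.resize(np.ascontiguousarray(a[165:310,370:520]),(238,230))]),'fin.png')
E
```

```text
t 58.75 pos [ 381.2 -322.6  187.2] phi -102.43 f [ 0.6 -0.1 -1. ] open 54.2 J [-17.6   5.6 -24.5   0.  -59.7   5.2]
blob px [322. 154.] 1947 xy [ 365.4 -385.4] r 22.0 z [23.1 27.3 31.5]
blob px [321. 225.] 1704 xy [ 380.4 -321.9] r 22.2 z [22.9 27.3 31.6]
top
scoop handle top 106 [354.4 178.  172.9]
chips/tub
```

View pics/fin.png

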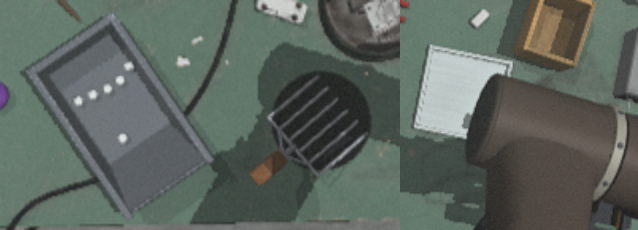

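```bash
python3 -c "
from h import *
print(close_job())"
```

```text
the job is handed in; nothing more can be done
None
```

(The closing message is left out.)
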